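# Pull down the extraction hood's hatch with the hook pole

## Robot

A 6-joint arm with a two-finger parallel gripper is mounted at the origin on a cart in front of the work surface, level with it; the furniture and walls round the work are solid. World frame = base frame: x ahead of the robot, y to its left, z up, the work surface at z = 0. Lengths are in m, angles in rad, forces in N, time in s.
With the tool pointing down it reaches from about 0.35 to 0.875 m from the base axis. Payload 15.5 kg.
Tool frame: the origin (TCP) lies at the very end of the fingers, on their centre line; the grasp point (between the pads) lies 19 mm behind it; x points along the fingers, y is the direction in which the jaws open and shut, and the axes are right-handed (so a half turn about x gives the same grasp; the last joint's range is limited). The gripper opens to 85 mm and grips with 20 to 120 N. Pads are 22 mm wide; open, the fingers measure 114 mm over their backs; the gripper's body (76 mm by 85 mm) begins 54 mm behind the grasp point. The pads swing forward as they close: fully open they stand 13 mm farther back than shut.
Start: joints at [-1.272, 0.494, 1.345, -0, 1.302, -0.096], TCP at [0.24, -0.577, 0.231] pointing down, gripper open.
Joint ranges: [-2.91, 2.91], [-0.82, 2.16], [0.22, 2.67], [-1.22, 4.37], [0.12, 2.79], [-3.08, 3.08]. Speed limits (rad/s): [1.89, 1.89, 2.57, 3.01, 3.01, 3.01].

## Interface

Orientations are given as a rotation vector (axis times angle).
In Python, from plant import env, vision gives the robot as it stands.
- The arm moves only by the tool arm_command, never from a script. Its argument "rows" is a list of rows, each a list of 7 numbers: the turn, a rotation vector about the tool's x, y, z in degrees, then the shift along the tool's x, y, z in m, then the opening, from 0 (shut) to 1 (fully open). A call has 1 to 5 rows; each row shifts and turns the commanded pose from where the row before left it, along the tool's axes as they then stand; what a row does not reach is not made up. A row lasts 1/8 s, in which the tool goes at most 62.5 mm and 10.7 degrees, less where a joint would pass 70% of its speed; a pose out of reach is approached as far as the arm can. A call with a gripper value outside its range is refused whole. The fingers move at their own pace and stop on an object; "force" is the grip in N (left out, the last holds). Time passes only in rows, so rows that do not move let the fingers close. It gives the time, the measured TCP pose, the force and the opening at its end, in the units of the state.
- env.observe(): the state, without advancing time (a new reading comes with each control period).
- vision.get_image(name): name is "scene" or "top"; returns the picture (384x512x3 uint8, red, green, blue); there is no depth.
- vision.camera_params(name): a dict with "intrinsics" (3x3 intrinsics, pixels), "rvec" (rotation vector, rad) and "tvec" (3), from world to camera coordinates, as OpenCV has them. Camera axes: x right, y down, z forward; pixel columns grow to the right and rows downward; lengths in m; the calibration is good to about 2 mm. A picture is of the moment at which its call begins. camera_params takes no time and is no camera call.
- env.hand_in(): hands the job in, once; it reports no verdict.
The state is a dict: "t": time; "q": joint angles; "qd": joint speeds; "effort": joint torques, N m; "position": TCP position; "tcp_rot": TCP orientation; "wrist_force": force on the tool from outside, world axes, zero at the start; "torque": the same for the moment, N m; "opening": finger opening in m.
Only numpy, scipy, OpenCV 4.12 (cv2) and the standard library are available. Lean on these libraries where they do the work, as an engineer would, in place of code of your own. Each camera call takes 0.05 s, during which the arm holds its last target.

## Task

Take the hook pole from its wooden cradle, hook it into the eye under the bench hood and steadily swing the hood's underside hatch all the way down to its stop, to open the filter for service. Keep the robot itself off the hood, its light bar and the hatch: only the pole may touch them. Then lay the pole back in both saddles of its cradle, lying as it lay before, without pushing the loose things on the bench about.

Things in the scene. Friction and masses are not known exactly. Their poses are not given: they have to be found in the camera images.
- pole_grip (a point): Middle of the hook pole's handle. +x along the pole to its hook, +z up as it lies in the cradle. Handle: flat-sided pale wood bar, x -50 to +50 mm, 18 wide (y), 26 high (z), free to grip from x = -22 to +35; ferrule radius 8 to x = 64; steel rod radius 4 on the axis to x = 158, where a prong of radius 4 turns down (-z), its lowest point 18 below the axis. Mass about 0.15 kg.
- pole_hook (a point): Point on the axis of the pole's rod, 145 mm from pole_grip along +x, 13 mm before the prong's axis: where the eye's bar should lie against the rod's underside. Same axes as pole_grip.
- cradle_seat (a point): Fixed plywood cradle: the place of pole_grip when the pole is home, 62 mm above the bench; +x toward the hook, z up. Base board 64 wide, 12 thick, x -65 to +115. Two wooden saddles 12 thick, 56 wide: at x = -42 for the handle (slot 24 wide, floor 49 above the bench), at x = +95 for the rod (slot 14 wide, floor 58); cheeks 14 high, flared lips about 12 more. Handle free between.
- eye_bar (a point): Middle of the bottom bar of the steel eye, a stiff U-shaped bail of 6 mm round bar under the hatch's free edge, 0.26 to 0.29 m above the bench. Axes turn with the hatch; shut: x away from the robot to the hinge, y along the bar, z up. Opening above the bar 43 high (z), 46 wide (y), open along x; the hatch's free edge is 8 mm beyond the bar in -x. The hinge axis is at x = +122, z = +49 from here.
- hatch (a joint): Angle in rad of the hatch in the hood's underside, an aluminium plate 130 long from hinge to free edge, 220 wide, 6 thick, its middle plane through the hinge axis 0.338 m above the bench: 0 shut (level), 1.05 fully down at its stop (free edge 60 degrees below level, swung down and away from the robot). Stiff friction hinge: stays where left; 0.5 to 1.5 N at the eye moves it.
- hood: Fixed grey extraction hood. Origin on the bench; x away from the robot's side, y along its width, z up. Legs 24 square at x = -60, y = +-150 (feet 70 x 50). Box x -77 to 81, y +-135, z 335 to 421, duct stub to 471. Light bar (radius 8, y +-125) in front at x = -200, z = 500: an upright hand hits it; tilt the hand back toward the robot 22 to 30 degrees at the eye, about 40 when the hatch is down.
- screwdriver: Bystander: screwdriver with a red handle, 197 long, 24 high, loose.
- sanding: Bystander: wooden sanding block, 46 x 70 x 24, loose.
- head_a: Bystander: white guitar machine head, 48 x 31 x 33, loose.
- head_b: Bystander: second white machine head, 48 x 31 x 33, fast.
- winder: Bystander: black peg winder, 62 x 78 x 19, fast.

How it is judged:
By the outcome, as a careful person would: the job done as asked, in the order asked, and still so for the second after the job is handed in, with the robot touching nothing.
It also fails if it takes over 58 s, if anything falls off the work surface, if the arm or the gripper's body presses on something with over 40 N, if the wrist force passes 120 N, or if a joint passes its speed limit or range.

## Working session

There is one attempt and no reset: what is moved stays moved. The work goes in short steps, Python scripts to look and compute and a tool call to move; the robot and the scene stay as the last step left them, time stands still between calls to the robot, and variables do not carry over. Pictures are saved under pics/ and viewed, and the job is handed in when it is done.

Besides the shell and the picture viewer there is one more tool, called as a command line: name --pt "numbers of a row" for each row, then --argument value for the rest. arm_command: Moves the arm, as the interface text tells. Its arguments: {"type":"object","properties":{"rows":{"type":"array"},"force":{"type":"number"}},"required":["rows"]}

```bash
ls; mkdir -p pics
python3 - <<'E'
from plant import env, vision
import cv2,numpy as np
print(env.observe())
for n in ("scene","top"):
    im=vision.get_image(n); cv2.imwrite(f"pics/{n}0.png",im[:,:,::-1]); np.save(f"pics/{n}0.npy",im)
    p=vision.camera_params(n); print(n,p)
    R=cv2.Rodrigues(np.array(p["rvec"]))[0]; print("cam pos",-R.T@np.array(p["tvec"]).ravel(), "fwd",R[2])
E
```

```text
pics
{'t': 0.0, 'q': array([-1.27246044e+00,  4.94175670e-01,  1.34615555e+00, -7.60674721e-06,
        1.30248550e+00, -9.54955879e-02]), 'qd': array([-9.87392865e-05,  6.03800071e-04, -6.54809780e-04, -2.18805772e-03,
       -2.65194630e-04,  3.48048382e-04]), 'effort': array([-1.47259930e-04, -8.82173324e+01, -3.83869386e+01, -2.66840561e-04,
        9.97762196e-03,  7.61151159e-05]), 'position': array([ 0.23972528, -0.57679834,  0.23069665]), 'tcp_rot': array([ 2.00566258,  0.40140524, -2.00593098]), 'wrist_force': array([-0.72946867,  0.14047869, -0.13058408]), 'torque': array([ 0.00445486, -0.0084468 ,  0.05577905]), 'opening': 0.0851445455769855}
scene {'intrinsics': array([[380.93505495,   0.        , 259.53226497],
       [  0.        , 380.93505495, 197.79573921],
       [  0.        ,   0.        ,   1.        ]]), 'rvec': array([ 1.37363042, -2.29628548,  0.8302566 ]), 'tvec': array([0.44459105, 0.4888491 , 0.93589531])}
cam pos [0.0248841  0.50252269 1.02926498] fwd [ 0.55558941 -0.30839512 -0.77214821]
top {'intrinsics': array([[375.53511267,   0.        , 255.48676611],
       [  0.        , 375.53511267, 191.65248545],
       [  0.        ,   0.        ,   1.        ]]), 'rvec': array([ 2.11592364, -2.11470292,  0.15614365]), 'tvec': array([0.17500194, 0.62455758, 1.10664044])}
cam pos [0.41953003 0.14092471 1.20394588] fwd [ 0.17595732  0.0295694  -0.98395359]
```

View pics/scene0.png

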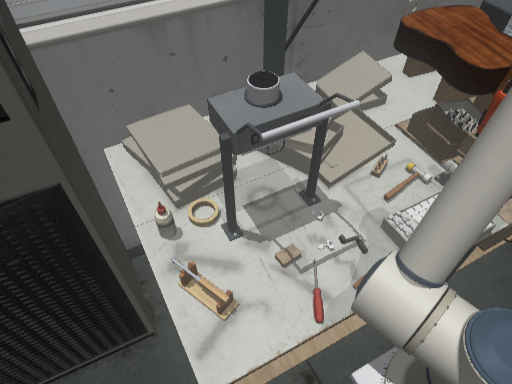

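View pics/top0.png

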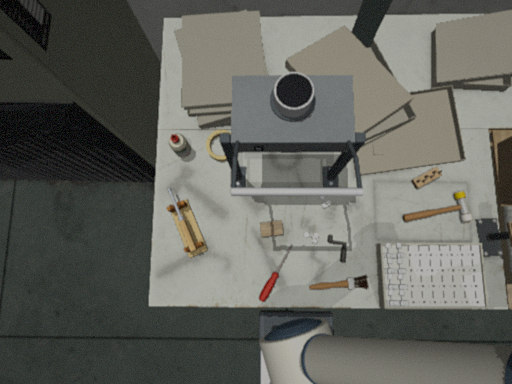

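```bash
cat > h.py <<'E'
import numpy as np,cv2
from plant import env, vision
from scipy.spatial.transform import Rotation as Ro
def cam(n):
    p=vision.camera_params(n); R=cv2.Rodrigues(np.array(p["rvec"]))[0]
    return p["intrinsics"],R,np.array(p["tvec"]).ravel()
def ray(n,u,v):
    K,R,t=cam(n); d=R.T@np.linalg.inv(K)@np.array([u,v,1.]); return -R.T@t, d/np.linalg.norm(d)
def onz(n,u,v,z):
    o,d=ray(n,u,v); return o+d*(z-o[2])/d[2]
def tri(uv1,uv2,n1="scene",n2="top"):
    o1,d1=ray(n1,*uv1);o2,d2=ray(n2,*uv2)
    A=np.stack([d1,-d2],1); s=np.linalg.lstsq(A,o2-o1,rcond=None)[0]
    a=o1+s[0]*d1;b=o2+s[1]*d2
    return (a+b)/2,np.linalg.norm(a-b)
def proj(n,P):
    K,R,t=cam(n); q=(K@(R@np.atleast_2d(P).T+t[:,None])).T
    return q[:,:2]/q[:,2:]
def crop(im,u0,v0,u1,v1,s,name):
    c=cv2.resize(im[v0:v1,u0:u1,::-1],None,fx=s,fy=s,interpolation=cv2.INTER_CUBIC)
    cv2.imwrite(name,c)
E
python3 - <<'E'
from h import *
s=np.load("pics/scene0.npy");t=np.load("pics/top0.npy")
crop(s,160,240,260,330,7,"pics/a1.png")
crop(t,150,175,225,265,6,"pics/a2.png")
crop(s,200,80,370,250,3.5,"pics/a3.png")
crop(t,215,60,375,220,3.7,"pics/a4.png")
E
```

```text
(no output)
```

View pics/a1.png

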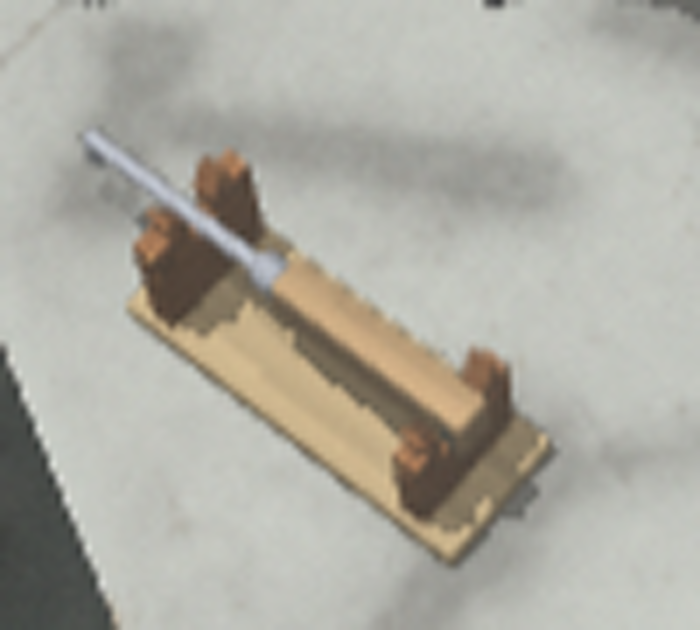

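View pics/a2.png

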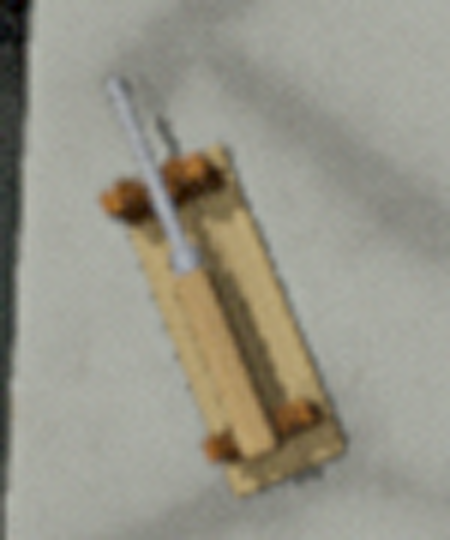

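View pics/a3.png

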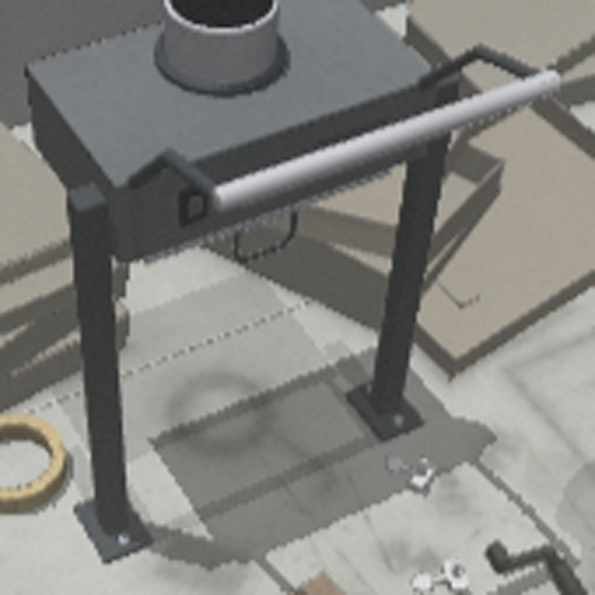

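View pics/a4.png

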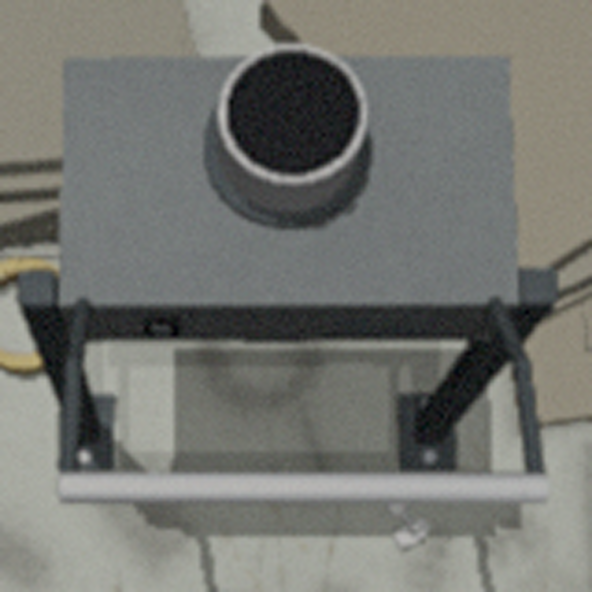

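Run:
```python
from h import *
s=lambda u,v:(160+u/7-.43,240+v/7-.43)
t=lambda u,v:(150+u/6-.42,175+v/6-.42)
f=lambda n,p,z:print(n,np.round(p,1),np.round(onz(n,*p,z)*1000,1))
print("rodtip");f("scene",s(90,134),.062);f("top",t(116,80),.062)
print("rod base");f("scene",s(268,268),.062);f("top",t(187,265),.062)
print("handle end top");f("scene",s(487,402),.075);f("scene",s(450,430),.075);f("top",t(275,445),.075);f("top",t(244,452),.075)
print("handle front top");f("scene",s(285,258),.075);f("scene",s(275,290),.075);
f("top",t(203,267),.075);f("top",t(176,275),.075)
print("board ");
for p in [(130,300),(450,555),(550,438)]: f("scene",s(*p),.012)
for p in [(238,492),(344,448),(222,146)]: f("top",t(*p),.012)
print("saddle tops z.088?")
print(tri(s(90,134),t(116,80)),tri(s(268,268),t(187,265)))
# eye
e=lambda u,v:(200+u/3.5-.36,80+v/3.5-.36)
print("eye");f("scene",e(240,258),.289);f("scene",e(292,243),.289);f("scene",e(266,251),.289)
# light bar
g=lambda u,v:(215+u/3.7-.36,60+v/3.7-.36)
print("lightbar",tri(e(220,196),g(62,488)),tri(e(555,80),g(546,488)))
print("hoodtop near corners");f("top",g(62,302),.421);f("top",g(518,302),.421);f("top",g(63,58),.421);f("top",g(510,58),.421)
f("scene",e(112,186),.421)
print("feet bolts");f("top",g(84,457),.0);f("top",g(430,457),0);f("scene",e(123,538),0);f("scene",e(397,420),0)
print("bystanders")
for n,p in dict(sand=(271,229),ha=(312,238),hb=(326,205),wind=(340,245),sd_end=(265,298),sd_tip=(291,246)).items(): print(n);f("top",p,.02)
```

```text
rodtip
scene [172.4 258.7] [638.2 448.   62. ]
top [168.9 187.9] [636.1 445.3  62. ]
rod base
scene [197.9 277.9] [546.6 406.7  62. ]
top [180.7 218.7] [539.7 404.5  62. ]
handle end top
scene [229.1 297. ] [447.9 356.2  75. ]
scene [223.9 301. ] [444.3 373.4  75. ]
top [195.4 248.7] [448.5 353.9  75. ]
top [190.2 249.9] [445.  369.3  75. ]
handle front top
scene [200.3 276.4] [540.5 400.4  75. ]
scene [198.9 281. ] [529.5 409.3  75. ]
top [183.4 219.1] [537.4 393.3  75. ]
top [178.9 220.4] [533.3 406.9  75. ]
board 
scene [178.1 282.4] [587.  458.1  12. ]
scene [223.9 318.9] [425.  386.8  12. ]
scene [238.1 302.1] [449.9 330.9  12. ]
top [189.2 256.6] [425.7 384.5  12. ]
top [206.9 249.2] [448.6 329.3  12. ]
top [186.6 198.9] [609.3 399.5  12. ]
saddle tops z.088?
(array([0.63722731, 0.446791  , 0.06159479]), np.float64(0.0032606960621183343)) (array([0.54078363, 0.40525328, 0.06896957]), np.float64(0.005793761195075664))
eye
scene [268.2 153.4] [687.2 109.3 289. ]
scene [283.1 149.1] [682.7  63.8 289. ]
scene [275.6 151.4] [684.4  87.  289. ]
lightbar (array([0.54533665, 0.20810666, 0.50424821]), np.float64(0.0010905669641657805)) (array([ 0.54510611, -0.03885398,  0.50198357]), np.float64(0.0006899469673722822))
hoodtop near corners
top [231.4 141.3] [671.  217.2 421. ]
top [354.6 141.3] [669.3 -48.8 421. ]
top [231.7  75.3] [825.3 218.9 421. ]
top [352.5  75.3] [822.  -50.6 421. ]
scene [231.6 132.8] [672.  222.5 421. ]
feet bolts
top [237.3 183.2] [663.2 236.7   0. ]
top [330.9 183.2] [662.4 -68.    0. ]
scene [234.8 233.4] [671.7 233.6   0. ]
scene [313.1 199.6] [670.4 -69.7   0. ]
bystanders
sand
top [271 229] [511.9 127.3  20. ]
ha
top [312 238] [ 4.839e+02 -4.000e-01  2.000e+01]
hb
top [326 205] [587.9 -47.   20. ]
wind
top [340 245] [462.5 -86.5  20. ]
sd_end
top [265 298] [302.  146.4  20. ]
sd_tip
top [291 246] [459.1  65.3  20. ]
```

```bash
cat >> h.py <<'E'
def Rtool(yaw,tilt):
    """tool x down (tilted so that it points ahead along yaw), z along the pole; deg"""
    a=np.radians(tilt);x=np.array([np.sin(a),0,-np.cos(a)]);y=np.array([0,1.,0])
    return Ro.from_euler('z',yaw,degrees=True)*Ro.from_matrix(np.stack([x,y,np.cross(x,y)],1))
def go(P,R,n,P0=None,R0=None):
    """equal rows, print per row turn (deg) and shift (mm), from the measured pose"""
    o=env.observe()
    P0=o["position"] if P0 is None else P0; R0=Ro.from_rotvec(o["tcp_rot"]) if R0 is None else R0
    rv=(R0.inv()*R).as_rotvec()/n; dp=(np.array(P)-P0)/n
    for k in range(n):
        Rk=R0*Ro.from_rotvec(rv*k)
        print(np.round(np.degrees(rv),2),np.round(Rk.inv().apply(dp)*1000,1))
def st():
    o=env.observe();R=Ro.from_rotvec(o["tcp_rot"]);m=R.as_matrix()
    print("t",round(o["t"],2),"P",np.round(o["position"]*1000,1),"x",np.round(m[:,0],3),"z",np.round(m[:,2],3),"yaw",round(np.degrees(np.arctan2(-m[0,1],m[1,1])),2),"tilt",round(np.degrees(np.arcsin(m[2,2])),2))
    print("q",np.round(o["q"],3),"F",np.round(o["wrist_force"],2),"T",np.round(o["torque"],2),"op",round(o["opening"]*1000,1))
E
python3 - <<'E'
from h import *
st()
R=Rtool(23.7,0)
go([.40,0,.22],R,12)
E
```

```text
t 0.1 P [ 239.7 -576.9  230.8] x [-0.     0.001 -1.   ] z [-0.923 -0.384 -0.   ] yaw -157.44 tilt -0.01
q [-1.273  0.494  1.346 -0.     1.303 -0.095] F [ 0.32 -0.67  0.6 ] T [0.02 0.   0.01] op 85.1
[1.491e+01 1.000e-02 0.000e+00] [  0.9 -39.3 -30.8]
[1.491e+01 1.000e-02 0.000e+00] [  0.9 -45.9 -19.6]
[1.491e+01 1.000e-02 0.000e+00] [  0.9 -49.4  -7.2]
[1.491e+01 1.000e-02 0.000e+00] [  0.9 -49.6   5.8]
[1.491e+01 1.000e-02 0.000e+00] [  0.9 -46.4  18.3]
[1.491e+01 1.000e-02 0.000e+00] [  0.9 -40.1  29.6]
[1.491e+01 1.000e-02 0.000e+00] [  0.9 -31.2  39. ]
[1.491e+01 1.000e-02 0.000e+00] [  0.9 -20.1  45.7]
[1.491e+01 1.000e-02 0.000e+00] [ 0.9 -7.7 49.3]
[1.491e+01 1.000e-02 0.000e+00] [ 0.9  5.3 49.6]
[1.491e+01 1.000e-02 0.000e+00] [ 0.9 17.8 46.6]
[1.491e+01 1.000e-02 0.000e+00] [ 0.9 29.2 40.4]
```

```bash
cat >> h.py <<'E'
def path(Ps,yaws,tilts):
    """rows between successive poses (first = current); lines to copy"""
    Rs=[Rtool(y,t) for y,t in zip(yaws,tilts)]
    for k in range(len(Ps)-1):
        rv=np.degrees((Rs[k].inv()*Rs[k+1]).as_rotvec()); d=Rs[k].inv().apply(np.array(Ps[k+1])-Ps[k])
        print(np.round(rv,1).tolist()+np.round(d,4).tolist())
E
python3 - <<'E'
from h import *
o=env.observe();P0=o["position"]
A=np.array([.40,0,.22]);B=np.array([.497,.385,.18])
Ps=[P0+(A-P0)*k/11 for k in range(12)]+[A+(B-A)*k/7 for k in range(1,8)]
y=np.linspace(-157.44,23.7,19)
path(Ps,y,[0]*19)
E
```

```text
[-10.1, 0.0, 0.0, 0.001, -0.0428, -0.0336]
[-10.1, 0.0, 0.0, 0.001, -0.0363, -0.0405]
[-10.1, 0.0, 0.0, 0.001, -0.0287, -0.0463]
[-10.1, 0.0, 0.0, 0.001, -0.0201, -0.0506]
[-10.1, 0.0, 0.0, 0.001, -0.011, -0.0533]
[-10.1, 0.0, 0.0, 0.001, -0.0015, -0.0544]
[-10.1, 0.0, 0.0, 0.001, 0.008, -0.0538]
[-10.1, 0.0, 0.0, 0.001, 0.0173, -0.0516]
[-10.1, 0.0, 0.0, 0.001, 0.0261, -0.0478]
[-10.1, 0.0, 0.0, 0.001, 0.034, -0.0425]
[-10.1, 0.0, 0.0, 0.001, 0.0409, -0.0359]
[-10.1, 0.0, 0.0, 0.0057, 0.0478, -0.0306]
[-10.1, 0.0, 0.0, 0.0057, 0.0524, -0.0217]
[-10.1, 0.0, 0.0, 0.0057, 0.0554, -0.0123]
[-10.1, 0.0, 0.0, 0.0057, 0.0567, -0.0024]
[-10.1, 0.0, 0.0, 0.0057, 0.0562, 0.0076]
[-10.1, 0.0, 0.0, 0.0057, 0.054, 0.0173]
[-10.1, 0.0, 0.0, 0.0057, 0.0502, 0.0264]
```

arm_command --pt "-10 0 0 0.001 -0.043 -0.034 1" --pt "-10 0 0 0.001 -0.036 -0.04 1" --pt "-10 0 0 0.001 -0.029 -0.046 1" --pt "-10 0 0 0.001 -0.02 -0.05 1" --pt "-10 0 0 0.001 -0.011 -0.053 1"

```text
t: 0.72
position: [0.3126, -0.3144, 0.2261]
tcp_rot: [1.426, 1.053, -1.426]
wrist_force: [0.1, -0.5, -0.4]
opening: 0.0853
```

arm_command --pt "-10 0 0 0.001 -0.0015 -0.054 1" --pt "-10 0 0 0.001 0.008 -0.054 1" --pt "-10 0 0 0.001 0.017 -0.052 1" --pt "-10 0 0 0.001 0.026 -0.048 1" --pt "-10 0 0 0.001 0.034 -0.043 1"

```text
t: 1.35
position: [0.3868, -0.0519, 0.2213]
tcp_rot: [0.777, 1.427, -0.777]
wrist_force: [0.2, -0.9, 0.2]
opening: 0.0857
```

arm_command --pt "-10 0 0 0.001 0.041 -0.036 1" --pt "-10 0 0 0.006 0.048 -0.031 1" --pt "-10 0 0 0.006 0.052 -0.022 1" --pt "-10 0 0 0.006 0.055 -0.012 1" --pt "-10 0 0 0.006 0.057 -0.002 1"

```text
t: 1.98
position: [0.4603, 0.22, 0.1959]
tcp_rot: [0.097, 1.569, -0.097]
wrist_force: [1.1, -0.0, 0.1]
opening: 0.0852
```

Run:
```python
from h import *
st()
go([.497,.385,.18],Rtool(23.7,0),3)
im=vision.get_image("scene"); crop(im,130,180,330,330,4,"pics/b1.png")
```

```text
t 1.98 P [460.3 220.  195.9] x [-0. -0. -1.] z [ 0.992 -0.123 -0.   ] yaw -7.09 tilt -0.01
q [ 0.329  0.375  1.67  -0.     1.096 -1.118] F [ 1.08 -0.03  0.12] T [-0.06 -0.1  -0.03] op 85.2
[-10.26  -0.     0.  ] [ 5.3 56.1  5.4]
[-10.26  -0.     0.  ] [ 5.3 54.2 15.3]
[-10.26  -0.     0.  ] [ 5.3 50.6 24.7]
```

View pics/b1.png

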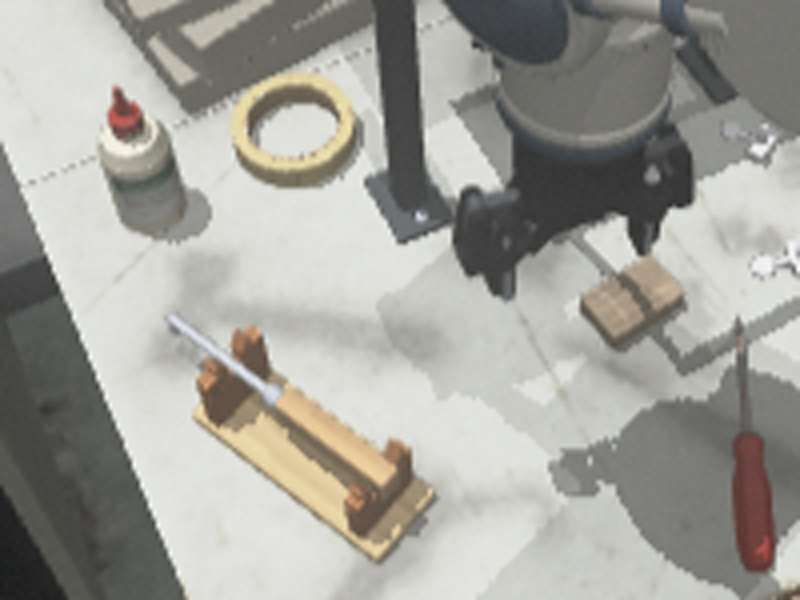

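The open gripper is at about (575,230) in the crop and clear of everything. The cradle, with the pole in it, is at about (310,430).

arm_command --pt "-10.3 0 0 0.005 0.056 0.005 1" --pt "-10.2 0 0 0.005 0.054 0.015 1" --pt "-10.3 0 0 0.005 0.051 0.025 1" --pt "0 0 0 0.04 0 0 1"

```text
t: 2.52
position: [0.4994, 0.3874, 0.1422]
tcp_rot: [-0.322, 1.541, 0.326]
wrist_force: [0.3, -0.8, -1.3]
opening: 0.0853
```

Run:
```python
from h import *
st()
im=vision.get_image("scene"); crop(im,150,200,270,330,4.5,"pics/b2.png")
im=vision.get_image("top"); crop(im,120,160,240,280,4.5,"pics/b3.png")
```

```text
t 2.52 P [499.4 387.4 142.2] x [ 0.005  0.004 -1.   ] z [0.916 0.402 0.006] yaw 23.69 tilt 0.34
q [ 5.650e-01  5.920e-01  1.432e+00  1.000e-03  1.112e+00 -1.419e+00] F [ 0.3  -0.79 -1.29] T [-0.03  0.03  0.03] op 85.3
```

View pics/b2.png

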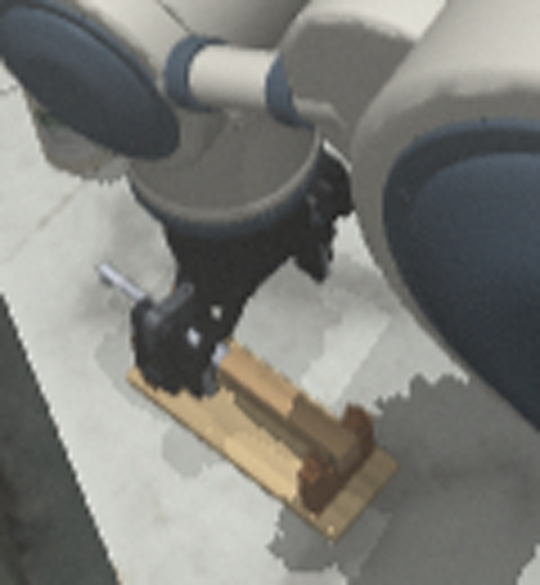

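View pics/b3.png

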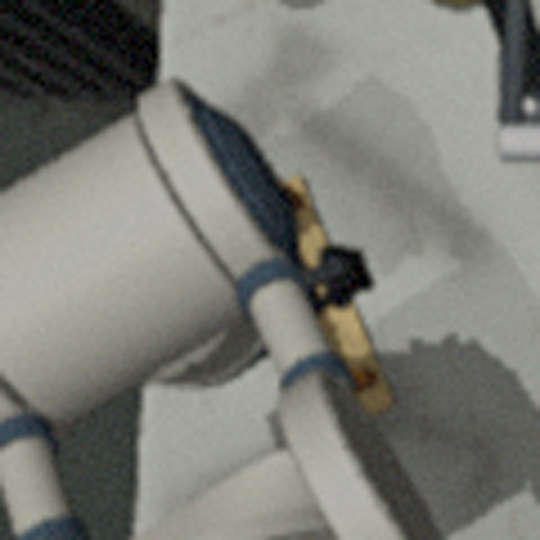

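The gripper stands above the middle of the handle. The jaws straddle it, and both the saddles and the ferrule are clear.

arm_command --pt "0 0 0 0.04 0 0 1" --pt "0 0 0 0 0 0 1"

```text
t: 2.88
position: [0.4963, 0.3815, 0.1002]
tcp_rot: [-0.321, 1.551, 0.318]
wrist_force: [-1.0, 0.3, 0.2]
opening: 0.0855
```

Run:
```python
from h import *
st()
go([.497,.385,.044],Rtool(23.7,0),2)
```

```text
t 2.88 P [496.3 381.5 100.2] x [-0.004 -0.002 -1.   ] z [ 0.918  0.396 -0.004] yaw 23.3 tilt -0.26
q [ 0.56   0.64   1.474 -0.     1.032 -1.417] F [-1.    0.26  0.21] T [-0.03 -0.02  0.04] op 85.5
[-0.2  -0.13  0.02] [28.1  1.5  1.1]
[-0.2  -0.13  0.02] [28.1  1.5  1.1]
```

arm_command --pt "-0.4 0 0 0.028 0.003 0.002 1" --pt "0 0 0 0.028 0 0 1" --pt "0 0 0 0 0 0 1" --pt "0 0 0 0 0 0 1"

```text
t: 3.38
position: [0.4991, 0.3868, 0.0474]
tcp_rot: [-0.324, 1.544, 0.325]
wrist_force: [0.6, -0.7, 0.2]
opening: 0.0858
```

Run:
```python
from h import *
st()
im=vision.get_image("scene"); crop(im,150,200,270,330,4.5,"pics/b4.png")
```

```text
t 3.38 P [499.1 386.8  47.4] x [ 0.002  0.001 -1.   ] z [0.915 0.403 0.002] yaw 23.74 tilt 0.11
q [ 0.565  0.714  1.499  0.     0.926 -1.42 ] F [ 0.6  -0.73  0.24] T [ 0.02  0.02 -0.04] op 85.8
```

View pics/b4.png

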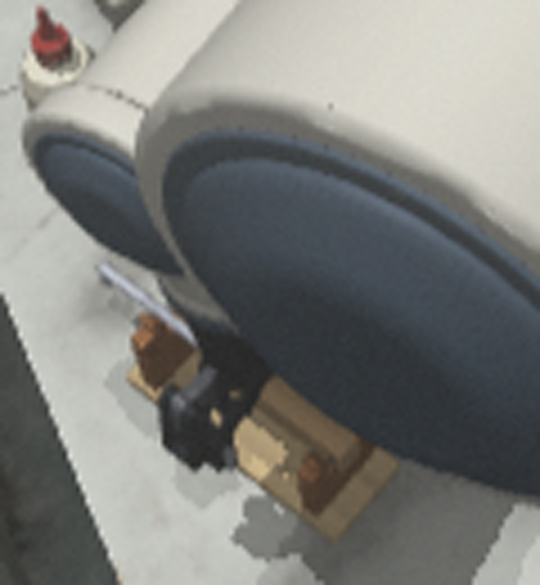

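The open fingers straddle the handle between the saddles, clear of the lips. I'll lower 3 mm and close.

arm_command --pt "0 0 0 0.003 -0.001 0 1" --pt "0 0 0 0 0 0 0.3" --pt "0 0 0 0 0 0 0" --pt "0 0 0 0 0 0 0" --pt "0 0 0 0 0 0 0" --force 100

```text
t: 4.05
position: [0.4986, 0.3856, 0.0425]
tcp_rot: [-0.325, 1.546, 0.325]
wrist_force: [-1.9, -0.9, 3.5]
opening: 0.0169
```

arm_command --pt "0 0 0 0 0 0 0" --pt "0 0 0 0 0 0 0"

```text
t: 4.3
position: [0.4986, 0.3857, 0.0425]
tcp_rot: [-0.325, 1.546, 0.325]
wrist_force: [-1.5, -0.6, 5.4]
opening: 0.0168
```

Run:
```python
from h import *
st()
```

```text
t 4.3 P [498.6 385.7  42.5] x [ 0.  0. -1.] z [0.915 0.403 0.   ] yaw 23.76 tilt 0.01
q [ 0.564  0.721  1.503  0.     0.917 -1.422] F [-1.5  -0.64  5.37] T [-0.07  0.24 -0.01] op 16.8
```

arm_command --pt "0 0 0 -0.012 0 0 0" --pt "0 0 0 -0.04 0 0 0" --pt "0 0 0 -0.05 0 0 0" --pt "0 0 0 -0.05 0 0 0" --pt "0 0 0 -0.02 0 0 0"

```text
t: 4.92
position: [0.4994, 0.3861, 0.2182]
tcp_rot: [-0.324, 1.542, 0.326]
wrist_force: [0.7, 0.6, -1.4]
opening: 0.0166
```

Run:
```python
from h import *
st()
o=env.observe();R=Ro.from_rotvec(o["tcp_rot"])
Q=o["position"]+R.apply([-.0195,0,.1504+.004])
print(Q,proj("scene",Q),proj("top",Q))
im=vision.get_image("scene"); crop(im,120,180,280,330,4.5,"pics/c1.png");st()
im=vision.get_image("top"); crop(im,120,130,280,280,4.5,"pics/c2.png");st()
```

```text
t 4.92 P [499.4 386.1 218.2] x [ 0.004  0.002 -1.   ] z [0.915 0.403 0.004] yaw 23.77 tilt 0.25
q [ 0.564  0.512  1.35  -0.     1.275 -1.422] F [ 0.68  0.63 -1.42] T [-0.02 -0.   -0.01] op 16.6
[0.64063031 0.44829329 0.23839519] [[160.38417321 222.53921686]] [[150.85566288 173.92700895]]
t 4.97 P [499.8 386.4 219.6] x [ 0.005  0.003 -1.   ] z [0.915 0.403 0.006] yaw 23.77 tilt 0.35
q [ 0.564  0.511  1.348 -0.     1.277 -1.422] F [0.16 0.38 1.53] T [ 0.03 -0.02  0.01] op 16.8
t 5.03 P [499.5 386.2 217.3] x [ 0.004  0.002 -1.   ] z [0.915 0.403 0.005] yaw 23.76 tilt 0.26
q [ 0.564  0.513  1.35  -0.     1.273 -1.422] F [ 0.01 -0.04 -1.48] T [-0.01  0.02 -0.  ] op 16.5
```

View pics/c1.png

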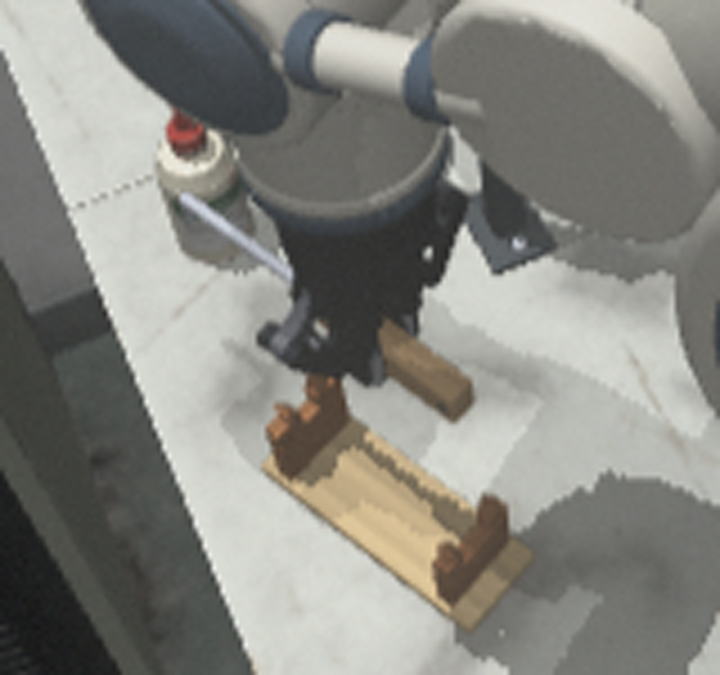

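View pics/c2.png

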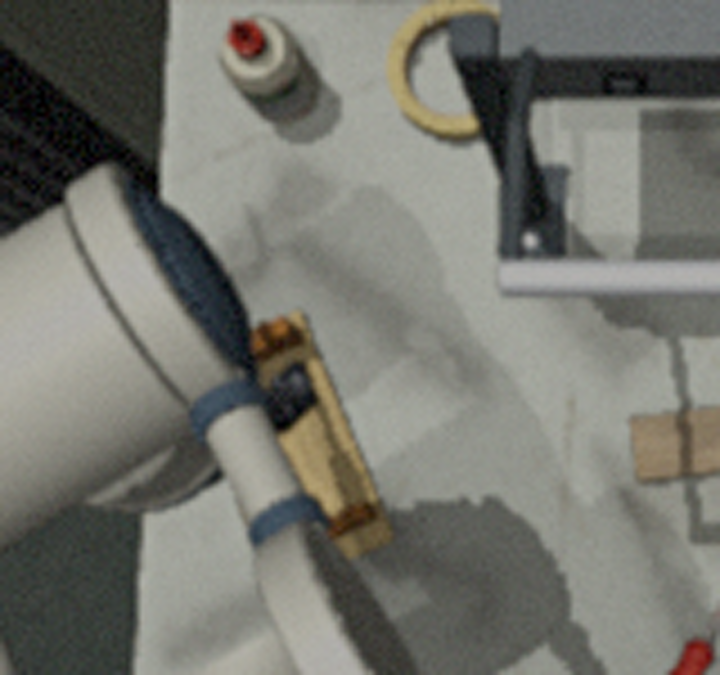

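The rod tip is at crop (180,197), which is pixel (159.7,223.4). I predicted (160.4,222.5), so the pole-to-tool estimate holds to about 2 mm. Next is the move to the eye approach.

Run:
```python
from h import *
P0=env.observe()["position"]
A=np.array([.45,.27,.235]);B=np.array([.49,.087,.238])
Ps=[P0+(A-P0)*k/3 for k in range(4)]+[A+(B-A)*k/4 for k in range(1,5)]
path(Ps,[23.76,20,16,12,9,6,3,0],[0.,7,14,20,21.5,23,24,25])
```

```text
[3.8, -7.0, -0.2, -0.0059, -0.0288, -0.0307]
[3.9, -7.0, -0.7, -0.0094, -0.0307, -0.0278]
[3.8, -6.0, -1.2, -0.0121, -0.0327, -0.0243]
[2.8, -1.5, -1.1, -0.0006, -0.0468, 0.0005]
[2.8, -1.5, -1.1, 0.0003, -0.0468, 0.0028]
[2.8, -1.0, -1.2, 0.0013, -0.0465, 0.005]
[2.7, -1.0, -1.2, 0.0024, -0.0462, 0.0072]
```

arm_command --pt "3.8 -7 -0.2 -0.006 -0.029 -0.031 0" --pt "3.9 -7 -0.7 -0.009 -0.031 -0.028 0" --pt "3.8 -6 -1.2 -0.012 -0.033 -0.024 0" --pt "0 0 0 0 0 0 0"

```text
t: 5.52
position: [0.4448, 0.2654, 0.2298]
tcp_rot: [-0.129, 1.221, 0.181]
wrist_force: [1.1, 0.4, -2.0]
opening: 0.0167
```

Run:
```python
from h import *
st()
```

```text
t 5.53 P [444.8 265.4 229.8] x [ 0.331  0.069 -0.941] z [0.921 0.195 0.338] yaw 11.93 tilt 19.78
q [ 0.483  0.225  1.866 -0.141  0.724 -1.206] F [ 1.09  0.4  -2.04] T [-0.05  0.29  0.02] op 16.7
```

arm_command --pt "2.8 -1.5 -1.1 -0.001 -0.047 0 0" --pt "2.8 -1.5 -1.1 0 -0.047 0.003 0" --pt "2.8 -1 -1.2 0.001 -0.046 0.005 0" --pt "2.7 -1 -1.2 0.002 -0.046 0.007 0" --pt "0 0 0 0 0 0 0"

```text
t: 6.15
position: [0.4887, 0.0835, 0.2351]
tcp_rot: [0.003, 1.135, -0.003]
wrist_force: [0.3, -0.2, -2.2]
opening: 0.0167
```

Run:
```python
from h import *
st()
im=vision.get_image("scene"); cv2.imwrite("pics/d1.png",im[:,:,::-1]);crop(im,200,80,370,250,4,"pics/d2.png")
```

```text
t 6.15 P [488.7  83.5 235.1] x [ 0.422 -0.001 -0.907] z [ 0.907 -0.004  0.422] yaw -0.22 tilt 24.95
q [ 0.069  0.156  1.986 -0.056  0.566 -1.457] F [ 0.3  -0.19 -2.16] T [ 0.06  0.32 -0.02] op 16.7
```

View pics/d1.png

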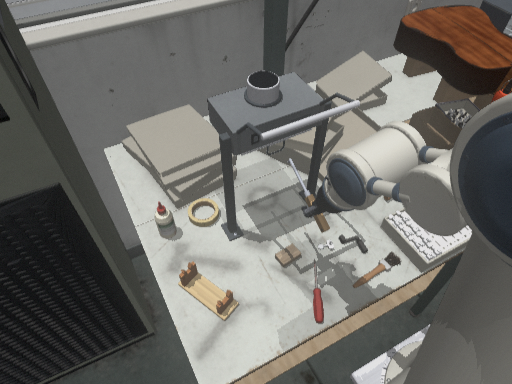

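View pics/d2.png

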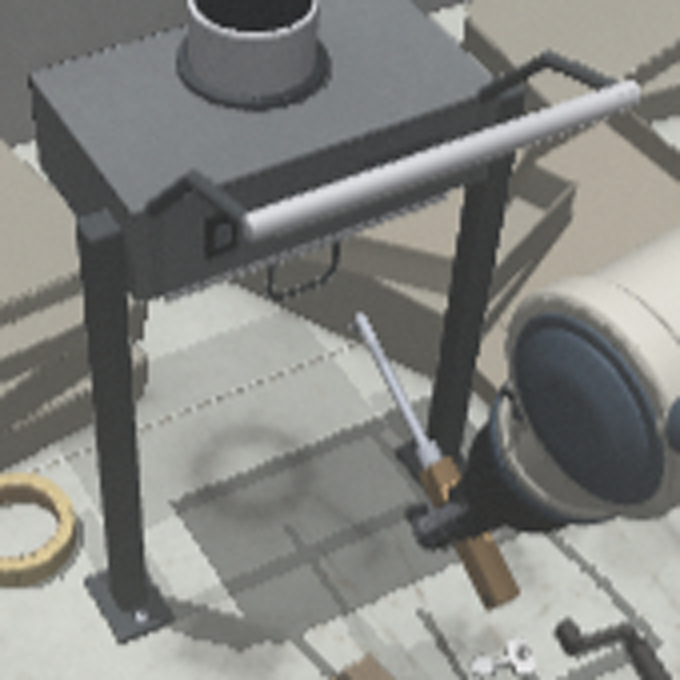

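Run:
```python
from h import *
st()
o=env.observe();R=Ro.from_rotvec(o["tcp_rot"])
Q=o["position"]+R.apply([-.0195,0,.1504])
print("Q",Q,"tip px",proj("scene",Q+R.apply([0,0,.004])))
print("eye",onz("scene",275.4,151.4,.289))
E=np.array([.684,.087,.289]); 
for dy in(-23,0,23): print(proj("scene",E+[0,dy/1000,0])*4-np.array([800,320]))
print("hatch plate front edge",proj("scene",E+[[-.008,.11,.046],[-.008,-.11,.046],[-.008,.11,.052]])*4-np.array([800,320]))
```

```text
t 6.2 P [488.5  84.7 235.1] x [ 0.422  0.    -0.907] z [ 0.907 -0.003  0.422] yaw -0.13 tilt 24.93
q [ 0.072  0.156  1.986 -0.056  0.566 -1.456] F [-0.39  0.05 -0.56] T [ 0.08  0.32 -0.03] op 16.9
Q [0.61663013 0.08434258 0.31618118] tip px [[289.0493165  157.96267053]]
eye [0.68459229 0.08764657 0.289     ]
[[331.12224451 275.21027957]]
[[302.82344125 285.8198541 ]]
[[274.14549647 296.57157352]]
hatch plate front edge [[165.5193471  296.72318415]
 [448.34680451 193.28487355]
 [165.26175032 290.02169268]]
```

The rod tip is at crop (360,318) and the predicted point agrees to 1 px. The eye bar's middle is at crop (303,287), as computed. I'll move the prong through the eye above the bar.

arm_command --pt "0 0 0 0.009 0.003 0.02 0" --pt "0 0 0 0.008 0 0.02 0" --pt "0 0 0 0 0 0 0"

```text
t: 6.58
position: [0.5328, 0.0899, 0.2368]
tcp_rot: [0.0, 1.135, 0.002]
wrist_force: [-0.7, -0.2, -2.5]
opening: 0.0166
```

```bash
cat >> h.py <<'E'
EYE=np.array([.6845,.0875,.289])
def qq(o=None):
    o=o or env.observe();R=Ro.from_rotvec(o["tcp_rot"]);Q=o["position"]+R.apply([-.0195,0,.1504])
    print("Q-eye mm",np.round((Q-EYE)*1000,1),"prong tip",np.round((Q+R.apply([.018,0,0])-EYE)*1000,1))
E
python3 - <<'E'
from h import *
st();qq()
im=vision.get_image("scene");crop(im,230,100,330,200,6,"pics/d3.png")
E
```

```text
t 6.58 P [532.8  89.9 236.8] x [ 0.422  0.002 -0.906] z [0.906 0.001 0.422] yaw 0.09 tilt 24.99
q [ 0.075  0.216  1.895 -0.053  0.596 -1.459] F [-0.73 -0.24 -2.54] T [-0.    0.36 -0.01] op 16.6
Q-eye mm [-23.6   2.4  29. ] prong tip [-16.    2.5  12.7]
```

View pics/d3.png

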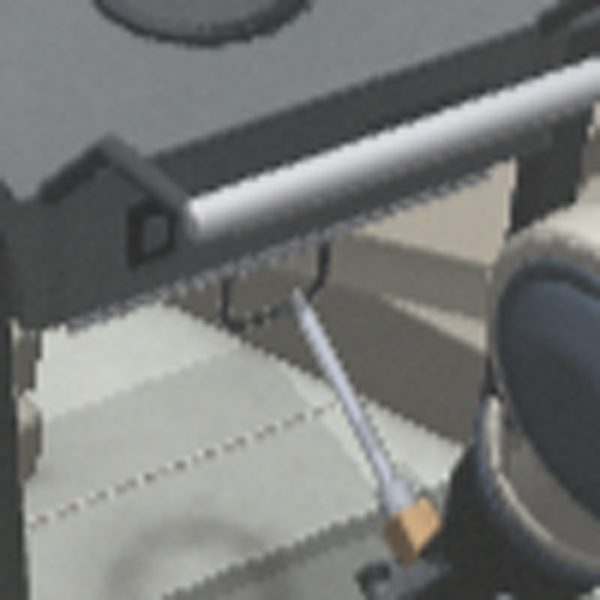

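The tip is at crop (297,293), just in front of the eye opening and level with it.

arm_command --pt "0 0 0 0.009 -0.001 0.02 0" --pt "0 0 0 0.009 -0.001 0.021 0" --pt "0 0 0 0 0 0 0"

```text
t: 7.0
position: [0.5768, 0.0873, 0.2378]
tcp_rot: [0.001, 1.135, 0.001]
wrist_force: [-1.0, 1.0, -1.1]
opening: 0.0166
```

Run:
```python
from h import *
st();qq()
im=vision.get_image("scene");crop(im,230,100,330,200,6,"pics/d4.png")
```

```text
t 7.0 P [576.8  87.3 237.8] x [ 0.422  0.001 -0.906] z [0.906 0.    0.422] yaw 0.04 tilt 24.98
q [ 0.062  0.273  1.804 -0.042  0.629 -1.48 ] F [-1.05  0.97 -1.1 ] T [0.01 0.32 0.02] op 16.6
Q-eye mm [20.4 -0.2 30. ] prong tip [28.  -0.2 13.7]
```

View pics/d4.png

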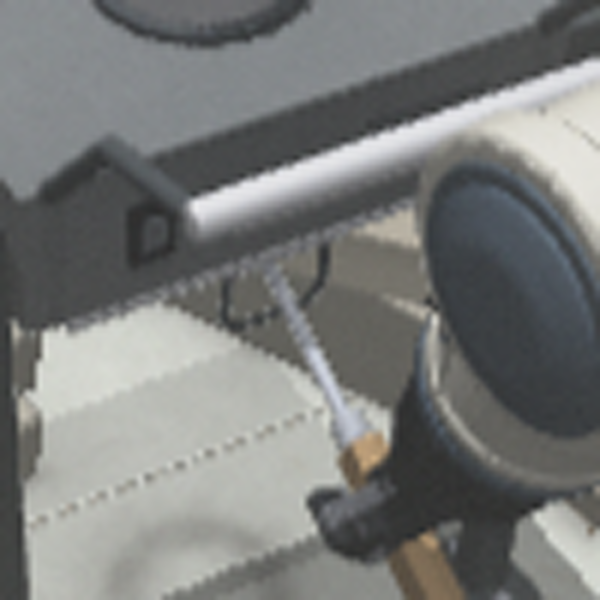

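The rod passes above the bar and through the eye, with the tip at crop (270,265). I'll lower it onto the bar, then follow the arc.

```bash
cat >> h.py <<'E'
def arc(th,s=.140,gap=0.0,a0=25,a1=40):
    a=np.radians(a0+(a1-a0)*min(max(th,0),1.05)/1.05)
    H=EYE+[.122,0,.049]; ph=np.arctan2(49,122)+th; r=np.hypot(.122,.049)
    B=H+r*np.array([-np.cos(ph),0,-np.sin(ph)])
    xt=np.array([np.sin(a),0,-np.cos(a)]);zt=np.array([np.cos(a),0,np.sin(a)])
    Q=B-(.007+gap)*xt+(.158-s)*zt
    return Q+.0195*xt-.1504*zt,np.degrees(a)
def arcrows(ths,**k):
    A=[arc(t,**k) for t in ths]
    path([p for p,_ in A],[0]*len(A),[a for _,a in A])
E
python3 - <<'E'
from h import *
P,a=arc(0,gap=.003);print(P,a);go(P,Rtool(0,a),2)
print("rows");arcrows(np.linspace(0,1.05,31))
E
```

```text
[0.56851972 0.0875     0.22443542] 25.0
[ 0.   -0.04 -0.04] [ 4.4  0.1 -6. ]
[ 0.   -0.04 -0.04] [ 4.4  0.1 -6. ]
rows
[0.0, -0.5, 0.0, 0.0058, 0.0, -0.0001]
[0.0, -0.5, 0.0, 0.0058, 0.0, 0.0001]
[0.0, -0.5, 0.0, 0.0058, 0.0, 0.0002]
[0.0, -0.5, 0.0, 0.0058, 0.0, 0.0003]
[0.0, -0.5, 0.0, 0.0057, 0.0, 0.0004]
[0.0, -0.5, 0.0, 0.0057, 0.0, 0.0005]
[0.0, -0.5, 0.0, 0.0057, 0.0, 0.0007]
[0.0, -0.5, 0.0, 0.0057, 0.0, 0.0008]
[0.0, -0.5, 0.0, 0.0057, 0.0, 0.0009]
[0.0, -0.5, 0.0, 0.0057, 0.0, 0.001]
[0.0, -0.5, 0.0, 0.0056, 0.0, 0.0011]
[0.0, -0.5, 0.0, 0.0056, 0.0, 0.0013]
[0.0, -0.5, 0.0, 0.0056, 0.0, 0.0014]
[0.0, -0.5, 0.0, 0.0055, 0.0, 0.0015]
[0.0, -0.5, 0.0, 0.0055, 0.0, 0.0016]
[0.0, -0.5, 0.0, 0.0055, 0.0, 0.0017]
[0.0, -0.5, 0.0, 0.0054, 0.0, 0.0018]
[0.0, -0.5, 0.0, 0.0054, 0.0, 0.0019]
[0.0, -0.5, 0.0, 0.0053, 0.0, 0.0021]
[0.0, -0.5, 0.0, 0.0053, 0.0, 0.0022]
[0.0, -0.5, 0.0, 0.0052, 0.0, 0.0023]
[0.0, -0.5, 0.0, 0.0052, 0.0, 0.0024]
[0.0, -0.5, 0.0, 0.0051, 0.0, 0.0025]
[0.0, -0.5, 0.0, 0.005, 0.0, 0.0026]
[0.0, -0.5, 0.0, 0.005, 0.0, 0.0027]
[0.0, -0.5, 0.0, 0.0049, 0.0, 0.0028]
[0.0, -0.5, 0.0, 0.0048, 0.0, 0.0029]
[0.0, -0.5, 0.0, 0.0048, 0.0, 0.003]
[0.0, -0.5, 0.0, 0.0047, 0.0, 0.0031]
[0.0, -0.5, 0.0, 0.0046, 0.0, 0.0032]
```

arm_command --pt "0 0 0 0.0045 0 -0.006 0" --pt "0 0 0 0.0045 0 -0.006 0" --pt "0 0 0 0.003 0 0 0" --pt "0 -0.5 0 0.0055 0 0 0" --pt "0 -0.5 0 0.0055 0 0 0"

```text
t: 7.68
position: [0.5755, 0.0868, 0.212]
tcp_rot: [0.001, 1.116, 0.001]
wrist_force: [-0.6, 0.2, -1.7]
opening: 0.0172
```

Run:
```python
from h import *
st();qq();
P=env.observe()["position"]
for th in (0,.035,.07,.105): print(th,np.round(arc(th)[0]*1000,1),round(arc(th)[1],1))
im=vision.get_image("scene");crop(im,230,100,330,200,6,"pics/d5.png")
```

```text
t 7.67 P [575.5  86.8 212. ] x [ 0.439  0.001 -0.898] z [ 0.898 -0.001  0.439] yaw -0.0 tilt 26.04
q [ 0.062  0.306  1.857 -0.052  0.525 -1.469] F [-0.6   0.25 -1.71] T [-0.02  0.31  0.  ] op 17.2
Q-eye mm [17.6 -0.8  6.5] prong tip [25.5 -0.8 -9.7]
0 [569.8  87.5 221.7] 25.0
0.035 [572.2  87.5 216.5] 25.5
0.07 [574.7  87.5 211.3] 26.0
0.105 [577.4  87.5 206.2] 26.5
```

View pics/d5.png

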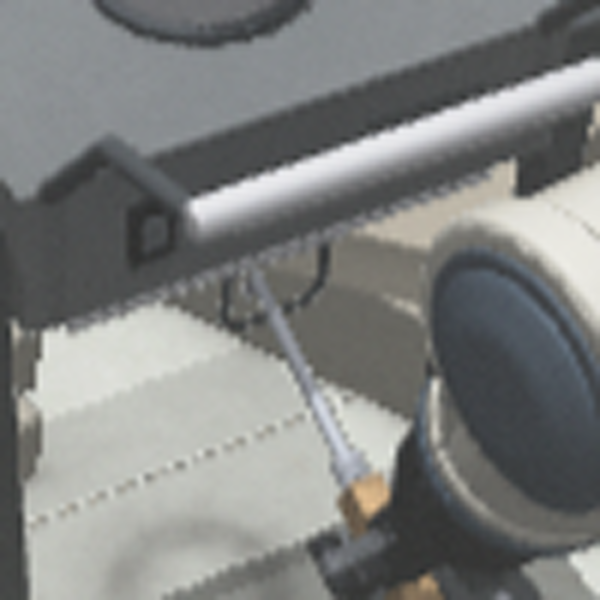

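Run:
```python
from h import *
o=env.observe();R=Ro.from_rotvec(o["tcp_rot"]);print(np.round(o["wrist_force"],2),o["position"])
c=lambda P:np.round(proj("scene",P)*6-[1380,600]-[3,3]+[3,3])
for d in (0.154,0.1,.056,.042): print(d,c(o["position"]+R.apply([-.0195,0,d])))
for th in (0,.07):
  H=EYE+[.122,0,.049];ph=np.arctan2(49,122)+th;B=H+np.hypot(.122,.049)*np.array([-np.cos(ph),0,-np.sin(ph)])
  print("bar",th,c(B+[0,.023,0]),c(B),c(B-[0,.023,0]))
```

```text
[-0.34 -0.48 -2.47] [0.57528881 0.08674405 0.21123425]
0.154 [[253. 269.]]
0.1 [[303. 370.]]
0.056 [[344. 454.]]
0.042 [[357. 481.]]
bar 0 [[230. 325.]] [[273. 308.]] [[315. 293.]]
bar 0.07 [[225. 333.]] [[268. 317.]] [[310. 301.]]
```

The rod lies where predicted, with its tip at about (250,267). Any bar motion so far is too small to see, so I'll follow the arc further and compare.

arm_command --pt "0 -0.5 0 0.0058 0 0 0" --pt "0 -0.5 0 0.0058 0 0.0003 0" --pt "0 -0.5 0 0.0058 0 0.0003 0"

```text
t: 8.1
position: [0.5838, 0.0868, 0.1966]
tcp_rot: [0.001, 1.09, 0.001]
wrist_force: [0.0, 0.6, -0.6]
opening: 0.0169
```

Run:
```python
from h import *
st();qq();
o=env.observe();R=Ro.from_rotvec(o["tcp_rot"])
c=lambda P:np.round(proj("scene",P)*6-[1380,600])
for d in (0.154,0.1,.056,.042): print(d,c(o["position"]+R.apply([-.0195,0,d])))
for th in (0,.175):
  H=EYE+[.122,0,.049];ph=np.arctan2(49,122)+th;B=H+np.hypot(.122,.049)*np.array([-np.cos(ph),0,-np.sin(ph)])
  print("bar",th,c(B+[0,.023,0]),c(B),c(B-[0,.023,0]))
im=vision.get_image("scene");crop(im,230,100,330,200,6,"pics/d6.png")
```

```text
t 8.1 P [583.8  86.8 196.6] x [ 0.462  0.001 -0.887] z [ 0.887 -0.001  0.462] yaw -0.0 tilt 27.53
q [ 0.062  0.338  1.88  -0.064  0.445 -1.457] F [ 0.03  0.63 -0.62] T [-0.03  0.27  0.01] op 16.9
Q-eye mm [23.6 -0.8 -5.6] prong tip [ 32.   -0.8 -21.6]
0.154 [[246. 279.]]
0.1 [[294. 380.]]
0.056 [[334. 463.]]
0.042 [[347. 490.]]
bar 0 [[230. 325.]] [[273. 308.]] [[315. 293.]]
bar 0.175 [[218. 342.]] [[260. 326.]] [[302. 311.]]
```

View pics/d6.png

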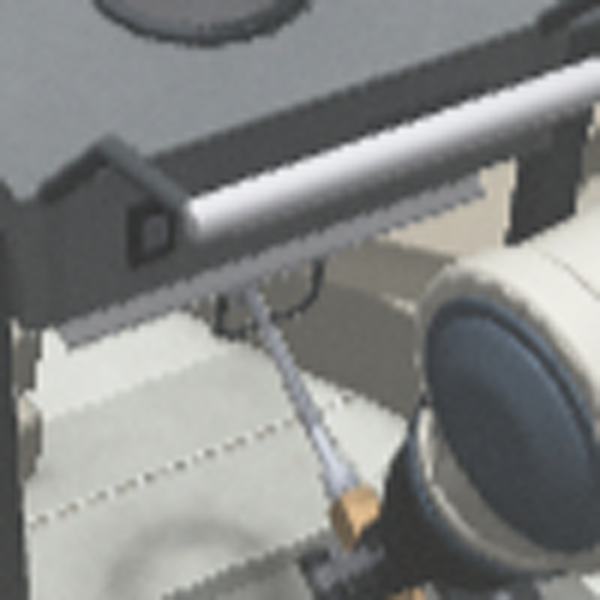

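```bash
cat >> h.py <<'E'
def edge(th,lat,bot=-.003,eye=None):
    H=(EYE if eye is None else eye)+[.122,0,.049]; c,s=np.cos(th),np.sin(th)
    return H+[-.130*c+bot*s*(-1),lat,-.130*s+bot*c]
E
python3 - <<'E'
from h import *
c=lambda P:np.round(proj("scene",P)*6-[1380,600])[0]
for th in (0,.05,.1,.15,.2): print(th,c(edge(th,.11)),c(edge(th,-.11)))
E
```

```text
0 [ 67. 325.] [491. 170.]
0.05 [ 67. 335.] [489. 180.]
0.1 [ 67. 345.] [487. 190.]
0.15 [ 66. 354.] [484. 199.]
0.2 [ 65. 362.] [481. 208.]
```

The hatch is opening: its lit front edge runs from (68,345) to (482,190), which gives about 0.10 rad. It lags the command by about 0.07 rad. I'll continue.

arm_command --pt "0 -0.5 0 0.0057 0 0.0005 0" --pt "0 -0.5 0 0.0057 0 0.0006 0" --pt "0 -0.5 0 0.0057 0 0.0007 0" --pt "0 -0.5 0 0.0057 0 0.0008 0" --pt "0 -0.5 0 0.0057 0 0.001 0"

```text
t: 8.78
position: [0.6005, 0.0868, 0.1733]
tcp_rot: [0.001, 1.047, 0.001]
wrist_force: [-1.9, -0.7, -1.1]
opening: 0.0167
```

Run:
```python
from h import *
st();qq();
o=env.observe();R=Ro.from_rotvec(o["tcp_rot"])
c=lambda P:np.round(proj("scene",P)*6-[1260,480])[0]
for d in (0.154,0.1,.056,.042): print(d,c(o["position"]+R.apply([-.0195,0,d])))
for th in (.2,.25,.3,.35):
  H=EYE+[.122,0,.049];ph=np.arctan2(49,122)+th;B=H+np.hypot(.122,.049)*np.array([-np.cos(ph),0,-np.sin(ph)])
  print("bar",th,c(B+[0,.023,0]),c(B),c(B-[0,.023,0]),"edge",c(edge(th,.11)),c(edge(th,-.11)))
im=vision.get_image("scene");crop(im,210,80,330,180,6,"pics/d7.png")
```

```text
t 8.78 P [600.5  86.8 173.3] x [ 0.5    0.001 -0.866] z [ 0.866 -0.001  0.5  ] yaw -0.0 tilt 30.02
q [ 0.062  0.394  1.906 -0.095  0.32  -1.426] F [-1.86 -0.7  -1.07] T [-0.04  0.35 -0.01] op 16.7
Q-eye mm [ 36.5  -0.8 -23.6] prong tip [ 45.5  -0.8 -39.2]
0.154 [351. 411.]
0.1 [397. 511.]
0.056 [435. 594.]
0.042 [447. 620.]
bar 0.2 [336. 464.] [378. 448.] [420. 433.] edge [185. 482.] [601. 328.]
bar 0.25 [332. 467.] [374. 452.] [415. 436.] edge [184. 490.] [598. 336.]
bar 0.3 [328. 470.] [369. 454.] [410. 439.] edge [182. 497.] [594. 344.]
bar 0.35 [323. 472.] [365. 456.] [406. 441.] edge [181. 504.] [590. 351.]
```

View pics/d7.png

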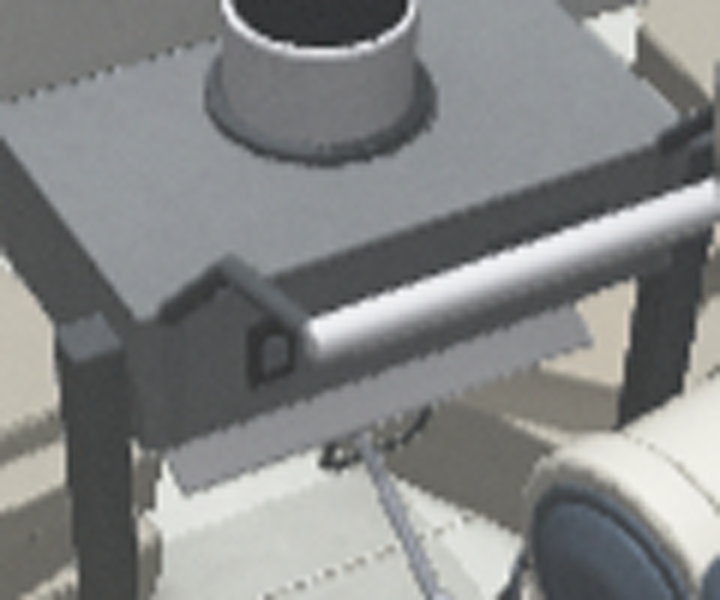

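The edge runs from (186,493) to (592,345), so the hatch is at about 0.28 rad and the lag is constant. However, q5 is falling towards its 0.12 limit. I'll fit the arm's planar kinematics from the readings so far and check the end pose before continuing.

```bash
cat > kin.py <<'E'
from h import *
D=[(-1.273,.494,1.346,1.303,239.7,-576.9,230.8),(.329,.375,1.67,1.096,460.3,220,195.9),(.565,.592,1.432,1.112,499.4,387.4,142.2),
(.56,.64,1.474,1.032,496.3,381.5,100.2),(.564,.721,1.503,.917,498.6,385.7,42.5),(.564,.512,1.35,1.275,499.4,386.1,218.2),
(.072,.156,1.986,.566,488.5,84.7,235.1),(.075,.216,1.895,.596,532.8,89.9,236.8),(.062,.273,1.804,.629,576.8,87.3,237.8),(.062,.306,1.857,.525,575.5,86.8,212),(.062,.338,1.88,.445,583.8,86.8,196.6),(.062,.394,1.906,.32,600.5,86.8,173.3)]
D=np.array(D)
def fit():
    A=[];b=[]
    for q1,q2,q3,q5,x,y,z in D:
        s=np.sin;c=np.cos
        A.append([1,0,s(q2),s(q2+q3),c(q2+q3),s(q2+q3+q5)]);b.append(x*c(q1)+y*s(q1))
        A.append([0,1,c(q2),c(q2+q3),-s(q2+q3),c(q2+q3+q5)]);b.append(z)
    A=np.array(A);b=np.array(b);w=np.linalg.lstsq(A,b,rcond=None)[0];return w,(A@w-b)
if __name__=="__main__":
    w,r=fit();print("r0,z0,L1,L2,e,d",np.round(w,1));print("res",np.round(r.reshape(-1,2),1).tolist())
    print("lateral",np.round(-D[:,4]*np.sin(D[:,0])+D[:,5]*np.cos(D[:,0]),1))
E
python3 kin.py
```

```text
r0,z0,L1,L2,e,d [4.000e-01 2.572e+02 5.977e+02 3.839e+02 1.188e+02 3.361e+02]
res [[-0.0, -0.1], [0.1, 0.3], [-0.3, -0.1], [-0.1, 0.1], [0.3, -0.1], [-0.1, -0.1], [-0.2, -0.0], [0.1, -0.0], [0.4, 0.2], [0.1, 0.1], [-0.1, -0.2], [-0.3, -0.0]]
lateral [59.9 59.5 59.8 59.6 59.4 59.3 49.3 49.7 51.4 51.  50.5 49.4]
```

```bash
cat >> kin.py <<'E'
r0,z0,L1,L2,e,d=np.array([.4,257.2,597.7,383.9,118.8,336.1])/1000
C=np.array([[0,-1,0],[0,0,-1],[1,0,0.]])
def fkR(q): return Ro.from_euler('z',q[0])*Ro.from_euler('y',q[1]+q[2])*Ro.from_euler('z',q[3])*Ro.from_euler('y',q[4])*Ro.from_euler('z',q[5])*Ro.from_matrix(C)
def ik(P,R):
    xt=R.apply([1,0,0]);W=np.array(P)-d*xt
    q1=np.arctan2(W[1],W[0])-np.arcsin(.060/np.hypot(W[0],W[1]))
    r=W[0]*np.cos(q1)+W[1]*np.sin(q1)-r0;z=W[2]-z0
    L=np.hypot(L2,e);off=np.arctan2(e,L2) # vector angle from vertical: q23+off
    D2=r*r+z*z;c=(D2-L1**2-L**2)/(2*L1*L)
    if abs(c)>1: return None
    k=np.arccos(c); q3=k-off
    q2=np.arctan2(r,z)-np.arctan2(L*np.sin(k),L1+L*np.cos(k))
    M=(Ro.from_euler('z',q1)*Ro.from_euler('y',q2+q3)).inv()*R*Ro.from_matrix(C).inv()
    m=M.as_matrix();q5=np.arccos(m[2,2]);q4=np.arctan2(m[1,2],m[0,2]);q6=np.arctan2(m[2,1],-m[2,0])
    return np.array([q1,q2,q3,q4,q5,q6])
def W(P,R): return np.array(P)-d*R.apply([1,0,0])
def elbow(q): return np.array([0,0,0])+ (lambda r,z:np.array([r*np.cos(q[0])-.06*np.sin(q[0]),r*np.sin(q[0])+.06*np.cos(q[0]),z]))(r0+L1*np.sin(q[1])+e*np.cos(q[1]+q[2]),z0+L1*np.cos(q[1])-e*np.sin(q[1]+q[2]))
def segd(a,b,p0,p1,n=60):
    A=a+(b-a)*np.linspace(0,1,n)[:,None];B=p0+(p1-p0)*np.linspace(0,1,n)[:,None]
    Dm=np.linalg.norm(A[:,None]-B[None],axis=2);i=np.unravel_index(Dm.argmin(),Dm.shape);return Dm.min(),i[0]/(n-1)
BAR=(np.array([.545,-.04,.5]),np.array([.545,.21,.5])); BOX=(np.array([.668,-.05,.335]),np.array([.668,.22,.335]))
BOXT=(np.array([.668,-.05,.421]),np.array([.668,.22,.421]))
def pose(th,s=.14,tilt=30,roll=0,yaw=0,gap=0):
    """pole touching bar at hatch angle th; roll about pole axis, yaw about vertical"""
    H=EYE+[.122,0,.049]; ph=np.arctan2(49,122)+th; r=np.hypot(.122,.049)
    B=H+r*np.array([-np.cos(ph),0,-np.sin(ph)])
    R=Rtool(yaw,tilt);zt=R.apply([0,0,1]);xt=R.apply([1,0,0])
    Q=B-(.007+gap)*xt+(.158-s)*zt
    R=R*Ro.from_euler('z',roll,degrees=True)
    return Q+R.apply([.0195,0,-.1504]),R
def rep(P,R):
    q=ik(P,R); 
    if q is None: return "unreachable"
    w=W(P,R);el=elbow(q)
    return "q "+str(np.round(q,2))+" tool-bar %.3f@%.2f box %.3f@%.2f forearm-bar %.3f@%.2f"%(*segd(P,w,*BAR),*segd(P,w,*BOX),*segd(w,el,*BAR))
E
python3 - <<'E'
from kin import *
o=env.observe();R=Ro.from_rotvec(o["tcp_rot"]);print(np.round(o["q"],3),np.round(ik(o["position"],R),3), fkR(o["q"]).as_rotvec()-o["tcp_rot"])
for th in (.35,.6,.85,1.12):
  for tilt in (30,35,40):
    for roll in (0,-15,15):
      print(th,tilt,roll,rep(*pose(th,tilt=tilt,roll=roll)))
E
```

```text
[ 0.062  0.395  1.906 -0.096  0.318 -1.426] [ 0.061  0.396  1.907 -0.095  0.317 -1.428] [-1.90819582e-17  2.22044605e-16 -2.62051665e-16]
0.35 30 0 q [ 0.06  0.39  1.91 -0.1   0.32 -1.42] tool-bar 0.116@0.93 box 0.140@0.32 forearm-bar 0.118@0.00
0.35 30 -15 q [ 0.24  0.44  1.85 -0.8   0.54 -0.63] tool-bar 0.116@0.95 box 0.140@0.32 forearm-bar 0.116@0.00
0.35 30 15 q [-0.12  0.41  1.92  0.82  0.45 -2.45] tool-bar 0.116@0.95 box 0.140@0.32 forearm-bar 0.116@0.00
0.35 35 0 q [ 0.07  0.42  1.97 -0.27  0.14 -1.25] tool-bar 0.142@0.93 box 0.148@0.31 forearm-bar 0.144@0.00
0.35 35 -15 q [ 0.25  0.47  1.91 -1.09  0.45 -0.31] tool-bar 0.142@0.95 box 0.148@0.32 forearm-bar 0.142@0.00
0.35 35 15 q [-0.13  0.44  1.99  1.2   0.36 -2.86] tool-bar 0.142@0.95 box 0.148@0.32 forearm-bar 0.142@0.00
0.35 40 0 q [ 0.07  0.47  2.03 -2.45  0.07  0.93] tool-bar 0.168@0.92 box 0.156@0.31 forearm-bar 0.170@0.00
0.35 40 -15 q [ 0.26  0.51  1.96 -1.47  0.42  0.11] tool-bar 0.168@0.95 box 0.156@0.32 forearm-bar 0.168@0.00
0.35 40 15 q [-0.13  0.48  2.04  1.71  0.35  2.88] tool-bar 0.168@0.95 box 0.156@0.32 fore
[... 2252 characters left out ...]
090@1.00 box 0.084@0.58 forearm-bar 0.077@0.12
1.12 35 0 q [ 0.05  0.58  1.8  -0.21  0.15 -1.32] tool-bar 0.112@1.00 box 0.100@0.58 forearm-bar 0.102@0.12
1.12 35 -15 q [ 0.21  0.62  1.74 -1.05  0.44 -0.38] tool-bar 0.118@1.00 box 0.100@0.59 forearm-bar 0.104@0.15
1.12 35 15 q [-0.11  0.6   1.81  1.15  0.35 -2.78] tool-bar 0.118@1.00 box 0.100@0.59 forearm-bar 0.102@0.15
1.12 40 0 q [ 0.06  0.62  1.85 -2.22  0.05  0.69] tool-bar 0.142@1.00 box 0.116@0.58 forearm-bar 0.126@0.17
1.12 40 -15 q [ 0.21  0.65  1.79 -1.43  0.4   0.03] tool-bar 0.147@1.00 box 0.116@0.59 forearm-bar 0.127@0.20
1.12 40 15 q [-0.11  0.63  1.86  1.64  0.33  2.98] tool-bar 0.147@1.00 box 0.116@0.59 forearm-bar 0.123@0.20
```

```bash
cat > plan.py <<'E'
from kin import *
ths=np.concatenate([np.linspace(.35,.70,11),np.linspace(.70,1.12,13)[1:]])
tilts=np.concatenate([np.linspace(30,33,11),np.linspace(33,35,13)[1:]])
rolls=np.concatenate([np.linspace(0,-12,11),[-12]*12])
PR=[pose(t,tilt=a,roll=b) for t,a,b in zip(ths,tilts,rolls)]
def rows(PR):
    for k in range(len(PR)-1):
        (P,R),(P2,R2)=PR[k],PR[k+1]
        print(np.round(np.degrees((R.inv()*R2).as_rotvec()),2).tolist(),np.round(R.inv().apply(P2-P)*1000,1).tolist(),rep(P2,R2) if k%3==1 else "")
if __name__=="__main__":
    print(np.round(PR[0][0],4)); st(); rows(PR)
    P,R=pose(1.15,tilt=35,roll=-12);print(rep(P,R))
E
python3 plan.py
```

```text
[0.6003 0.0875 0.1731]
t 8.82 P [600.6  86.8 172.8] x [ 0.5    0.001 -0.866] z [ 0.866 -0.001  0.5  ] yaw 0.0 tilt 30.02
q [ 0.062  0.395  1.906 -0.096  0.318 -1.426] F [-0.68 -0.25 -1.2 ] T [-0.    0.24  0.04] op 16.9
[0.0, -0.3, -1.2] [5.2, -0.4, 1.1] 
[0.01, -0.3, -1.2] [5.1, -0.3, 1.2] q [ 0.09  0.42  1.9  -0.3   0.3  -1.2 ] tool-bar 0.117@0.95 box 0.138@0.34 forearm-bar 0.118@0.00
[0.02, -0.3, -1.2] [5.1, -0.2, 1.4] 
[0.02, -0.3, -1.2] [5.1, -0.1, 1.5] 
[0.03, -0.3, -1.2] [5.0, 0.0, 1.6] q [ 0.13  0.46  1.89 -0.59  0.31 -0.88] tool-bar 0.117@1.00 box 0.136@0.39 forearm-bar 0.117@0.00
[0.03, -0.3, -1.2] [4.9, 0.1, 1.8] 
[0.04, -0.3, -1.2] [4.9, 0.2, 1.9] 
[0.05, -0.3, -1.2] [4.8, 0.3, 2.0] q [ 0.17  0.5   1.86 -0.83  0.35 -0.62] tool-bar 0.118@1.00 box 0.132@0.42 forearm-bar 0.118@0.00
[0.05, -0.3, -1.2] [4.7, 0.4, 2.1] 
[0.06, -0.29, -1.2] [4.7, 0.5, 2.2] 
[0.03, -0.16, 0.0] [4.3, 0.9, 2.3] q [ 0.2   0.53  1.84 -0.95  0.39 -0.48] tool-bar 0.119@1.00 box 0.128@0.46 forearm-bar 0.118@0.02
[0.03, -0.16, 0.0] [4.2, 0.9, 2.5] 
[0.03, -0.16, 0.0] [4.1, 0.9, 2.6] 
[0.03, -0.16, 0.0] [4.0, 0.9, 2.7] q [ 0.19  0.56  1.82 -0.98  0.38 -0.46] tool-bar 0.118@1.00 box 0.121@0.51 forearm-bar 0.116@0.05
[0.03, -0.16, 0.0] [4.0, 0.8, 2.8] 
[0.03, -0.16, -0.0] [3.9, 0.8, 2.9] 
[0.03, -0.16, 0.0] [3.8, 0.8, 3.1] q [ 0.19  0.58  1.8  -1.    0.37 -0.44] tool-bar 0.117@1.00 box 0.114@0.53 forearm-bar 0.112@0.08
[0.03, -0.16, -0.0] [3.7, 0.8, 3.2] 
[0.03, -0.16, 0.0] [3.6, 0.8, 3.3] 
[0.03, -0.16, -0.0] [3.5, 0.7, 3.4] q [ 0.18  0.6   1.77 -1.    0.37 -0.44] tool-bar 0.116@1.00 box 0.106@0.56 forearm-bar 0.107@0.12
[0.03, -0.16, 0.0] [3.4, 0.7, 3.5] 
[0.03, -0.16, -0.0] [3.3, 0.7, 3.6] 
q [ 0.18  0.61  1.75 -0.99  0.37 -0.46] tool-bar 0.115@1.00 box 0.097@0.59 forearm-bar 0.101@0.15
```

arm_command --pt "0 -0.3 -1.2 0.0052 -0.0004 0.0011 0" --pt "0 -0.3 -1.2 0.0051 -0.0003 0.0012 0" --pt "0 -0.3 -1.2 0.0051 -0.0002 0.0014 0" --pt "0 -0.3 -1.2 0.0051 -0.0001 0.0015 0" --pt "0 -0.3 -1.2 0.005 0 0.0016 0"

```text
t: 9.45
position: [0.6194, 0.0849, 0.1551]
tcp_rot: [-0.054, 1.02, -0.095]
wrist_force: [0.5, -1.3, -1.9]
opening: 0.0162
```

Run:
```python
from plan import *
st();P,R=PR[5];print(np.round(P,4),np.degrees((R.inv()*Ro.from_rotvec(env.observe()["tcp_rot"])).as_rotvec()).round(2))
im=vision.get_image("scene");crop(im,210,80,330,180,6,"pics/d8.png")
c=lambda P:np.round(proj("scene",P)*6-[1260,480])[0]
for th in (.35,.4,.45,.5,.55): print(th,c(edge(th,.11)),c(edge(th,-.11)))
```

```text
t 9.45 P [619.4  84.9 155.1] x [ 0.52  -0.104 -0.848] z [0.852 0.001 0.523] yaw -3.09 tilt 31.52
q [ 0.133  0.458  1.885 -0.589  0.315 -0.89 ] F [ 0.49 -1.28 -1.88] T [ 0.05  0.31 -0.04] op 16.2
[0.6191 0.0855 0.1547] [-0.04 -0.03  0.03]
0.35 [181. 504.] [590. 351.]
0.4 [179. 510.] [586. 357.]
0.45 [176. 515.] [582. 362.]
0.5 [174. 519.] [577. 367.]
0.55 [171. 523.] [572. 372.]
```

View pics/d8.png

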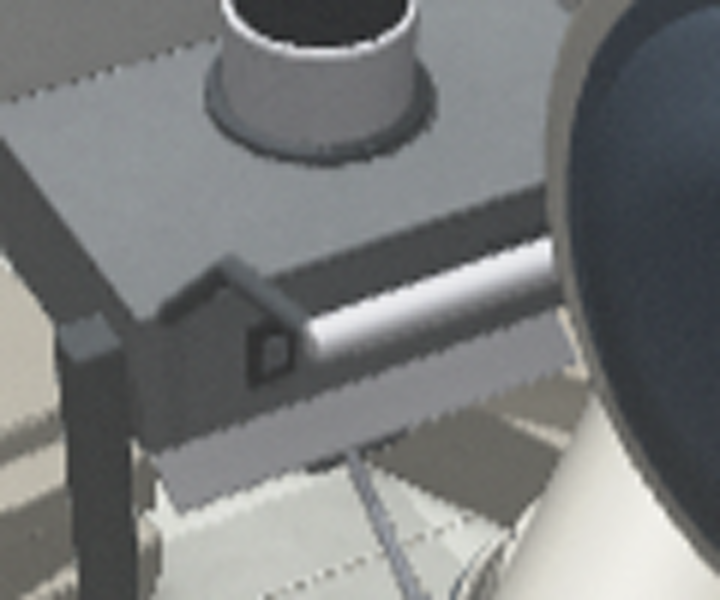

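The hatch edge has reached (180,512) and (582,365), about 0.43 rad. The rod is still in the eye and the arm is clear of the light bar.

arm_command --pt "0 -0.3 -1.2 0.0049 0.0001 0.0018 0" --pt "0 -0.3 -1.2 0.0049 0.0002 0.0019 0" --pt "0 -0.3 -1.2 0.0048 0.0003 0.002 0" --pt "0 -0.3 -1.2 0.0047 0.0004 0.0021 0" --pt "0 -0.3 -1.2 0.0047 0.0005 0.0022 0"

```text
t: 10.12
position: [0.6404, 0.0829, 0.1401]
tcp_rot: [-0.108, 0.991, -0.189]
wrist_force: [-0.3, 0.1, -1.2]
opening: 0.0169
```

arm_command --pt "0 -0.2 0 0.0043 0.0009 0.0023 0" --pt "0 -0.2 0 0.0042 0.0009 0.0025 0" --pt "0 -0.1 0 0.0041 0.0009 0.0026 0" --pt "0 -0.2 0 0.004 0.0009 0.0027 0" --pt "0 -0.1 0 0.004 0.0008 0.0028 0"

```text
t: 10.75
position: [0.6629, 0.0829, 0.1296]
tcp_rot: [-0.109, 0.977, -0.188]
wrist_force: [-1.0, -0.8, -0.2]
opening: 0.0169
```

Run:
```python
from plan import *
st();P,R=PR[15];print(np.round(P,4),np.degrees((R.inv()*Ro.from_rotvec(env.observe()["tcp_rot"])).as_rotvec()).round(2))
im=vision.get_image("scene");crop(im,210,80,330,180,6,"pics/d9.png")
c=lambda P:np.round(proj("scene",P)*6-[1260,480])[0]
for th in (.7,.75,.8,.85,.9): print(th,c(edge(th,.11)),c(edge(th,-.11)))
```

```text
t 10.75 P [662.9  82.9 129.6] x [ 0.545 -0.207 -0.812] z [0.831 0.008 0.556] yaw -6.34 tilt 33.76
q [ 0.188  0.564  1.813 -0.981  0.376 -0.468] F [-0.99 -0.79 -0.2 ] T [ 0.1   0.36 -0.14] op 16.9
[0.6627 0.0834 0.1292] [-0.44 -0.02  0.06]
0.7 [161. 530.] [556. 381.]
0.75 [157. 531.] [550. 383.]
0.8 [153. 531.] [545. 384.]
0.85 [149. 531.] [539. 384.]
0.9 [145. 530.] [533. 384.]
```

View pics/d9.png

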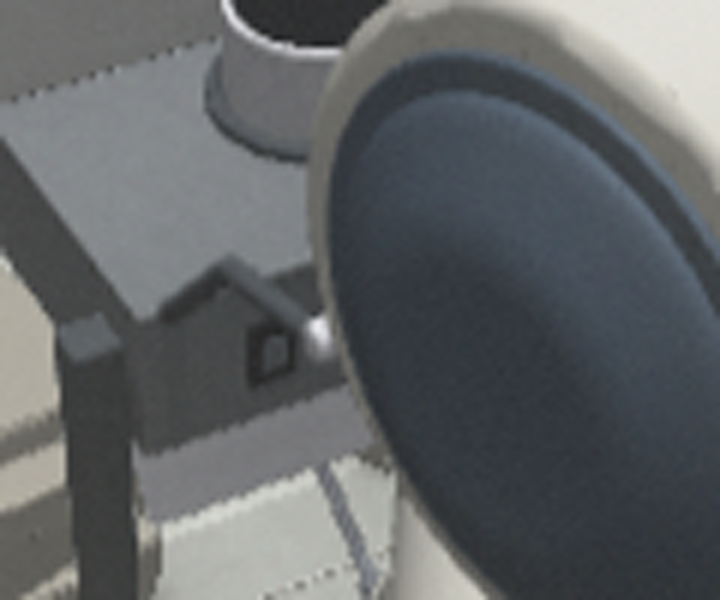

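Run:
```python
from plan import *
o=env.observe();R=Ro.from_rotvec(o["tcp_rot"])
c=lambda P:np.round(proj("scene",P)*6-[1260,480])[0]
for d_ in (.154,.12,.1,.08,.056): print(d_,c(o["position"]+R.apply([-.0195,0,d_])))
def barp(th):
  H=EYE+[.122,0,.049];ph=np.arctan2(49,122)+th;return H+np.hypot(.122,.049)*np.array([-np.cos(ph),0,-np.sin(ph)])
for th in (.65,.7,.75,.8,.87): print(th,"bar",c(barp(th)),"edge mid bottom",c(edge(th,0)), "edge L top",c(edge(th,.11,.003)),c(edge(th,.11)))
im=vision.get_image("top");crop(im,210,60,370,220,4,"pics/d10.png")
```

```text
0.154 [293. 396.]
0.12 [319. 457.]
0.1 [335. 493.]
0.08 [351. 529.]
0.056 [369. 572.]
0.65 bar [333. 454.] edge mid bottom [369. 451.] edge L top [167. 526.] [164. 528.]
0.7 bar [328. 452.] edge mid bottom [364. 453.] edge L top [164. 528.] [161. 530.]
0.75 bar [322. 449.] edge mid bottom [360. 455.] edge L top [160. 530.] [157. 531.]
0.8 bar [316. 445.] edge mid bottom [355. 455.] edge L top [157. 531.] [153. 531.]
0.87 bar [308. 440.] edge mid bottom [348. 455.] edge L top [151. 531.] [147. 531.]
```

View pics/d10.png

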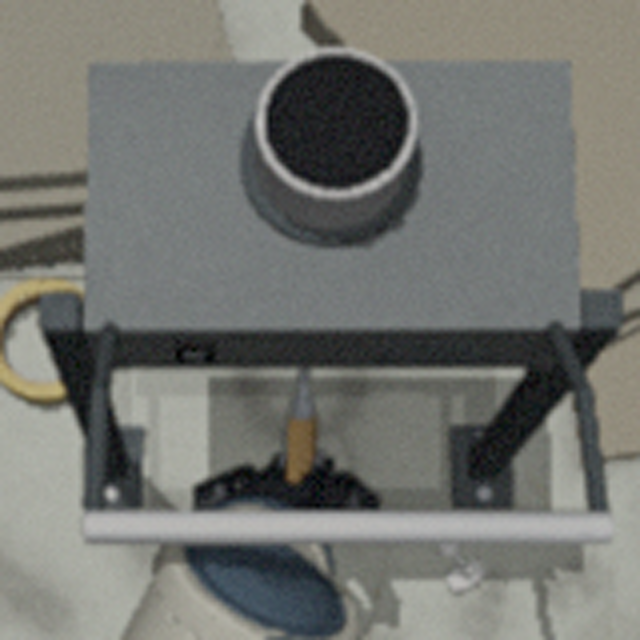

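arm_command --pt "0 -0.2 0 0.0039 0.0008 0.0029 0" --pt "0 -0.2 0 0.0038 0.0008 0.0031 0" --pt "0 -0.2 0 0.0037 0.0008 0.0032 0" --pt "0 -0.1 0 0.0036 0.0008 0.0033 0" --pt "0 -0.2 0 0.0035 0.0007 0.0034 0"

```text
t: 11.48
position: [0.6868, 0.0831, 0.1229]
tcp_rot: [-0.111, 0.961, -0.186]
wrist_force: [-1.2, -0.3, 0.3]
opening: 0.0169
```

Run:
```python
from plan import *
st()
im=vision.get_image("scene");crop(im,210,80,330,180,6,"pics/d11.png")
o=env.observe();R=Ro.from_rotvec(o["tcp_rot"])
c=lambda P:np.round(proj("scene",P)*6-[1260,480])[0]
for d_ in (.154,.12,.1,.08,.056): print(d_,c(o["position"]+R.apply([-.0195,0,d_])))
for th in (.8,.85,.9,.95,1,1.05): print(th,c(edge(th,.11,.003)),c(edge(th,.11)),c(edge(th,0)))
print(rep(o["position"],R))
```

```text
t 11.47 P [686.8  83.1 122.9] x [ 0.558 -0.207 -0.804] z [0.823 0.011 0.569] yaw -6.34 tilt 34.65
q [ 0.182  0.597  1.773 -1.005  0.369 -0.453] F [-1.25 -0.33  0.35] T [ 0.12  0.37 -0.08] op 16.9
0.154 [271. 377.]
0.12 [297. 437.]
0.1 [312. 473.]
0.08 [328. 509.]
0.056 [346. 551.]
0.8 [157. 531.] [153. 531.] [355. 455.]
0.85 [153. 531.] [149. 531.] [350. 455.]
0.9 [149. 531.] [145. 530.] [344. 455.]
0.95 [144. 530.] [140. 529.] [339. 454.]
1 [140. 528.] [135. 526.] [334. 452.]
1.05 [135. 526.] [131. 524.] [328. 450.]
q [ 0.18  0.6   1.77 -1.01  0.37 -0.45] tool-bar 0.116@1.00 box 0.105@0.56 forearm-bar 0.107@0.12
```

View pics/d11.png

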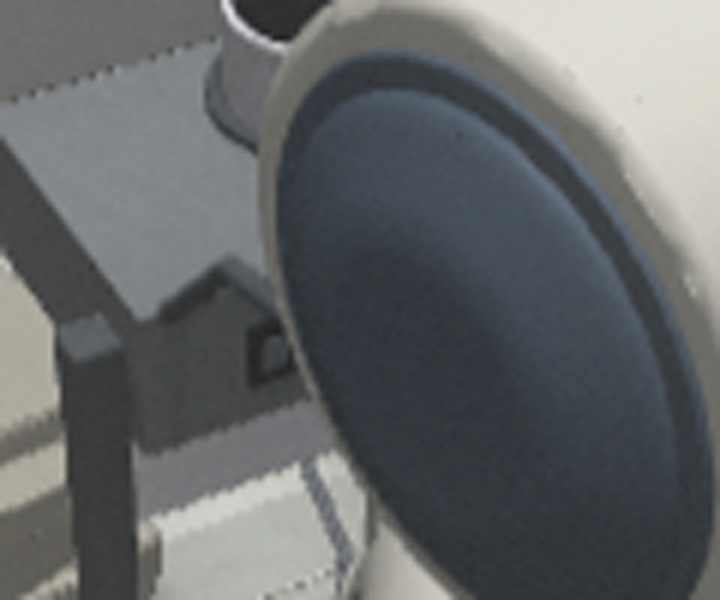

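arm_command --pt "0 -0.2 0 0.0034 0.0007 0.0035 0" --pt "0 -0.2 0 0.0033 0.0007 0.0036 0" --pt "0 -0.1 0 0.0033 0.0007 0.0036 0"

```text
t: 11.9
position: [0.7004, 0.083, 0.1203]
tcp_rot: [-0.112, 0.954, -0.186]
wrist_force: [-10.4, -1.6, 1.0]
opening: 0.0168
```

Run:
```python
from plan import *
st()
im=vision.get_image("scene");crop(im,210,80,330,180,6,"pics/d12.png");st()
im=vision.get_image("top");crop(im,210,60,370,220,4,"pics/d13.png");st()
```

```text
t 11.9 P [700.4  83.  120.3] x [ 0.564 -0.207 -0.799] z [0.819 0.013 0.574] yaw -6.36 tilt 35.06
q [ 0.178  0.614  1.748 -1.004  0.368 -0.459] F [-10.39  -1.64   1.03] T [-0.    0.3  -0.56] op 16.8
t 11.95 P [701.3  83.  120.5] x [ 0.565 -0.207 -0.799] z [0.818 0.013 0.575] yaw -6.36 tilt 35.12
q [ 0.178  0.614  1.747 -1.004  0.368 -0.46 ] F [-0.85 -0.44  3.95] T [-0.06 -0.45 -0.12] op 16.4
t 12.0 P [701.6  83.2 120.9] x [ 0.566 -0.206 -0.798] z [0.817 0.013 0.576] yaw -6.35 tilt 35.17
q [ 0.178  0.614  1.746 -1.004  0.368 -0.46 ] F [-0.45 -0.85  3.13] T [ 0.01 -0.35 -0.06] op 16.7
```

View pics/d12.png

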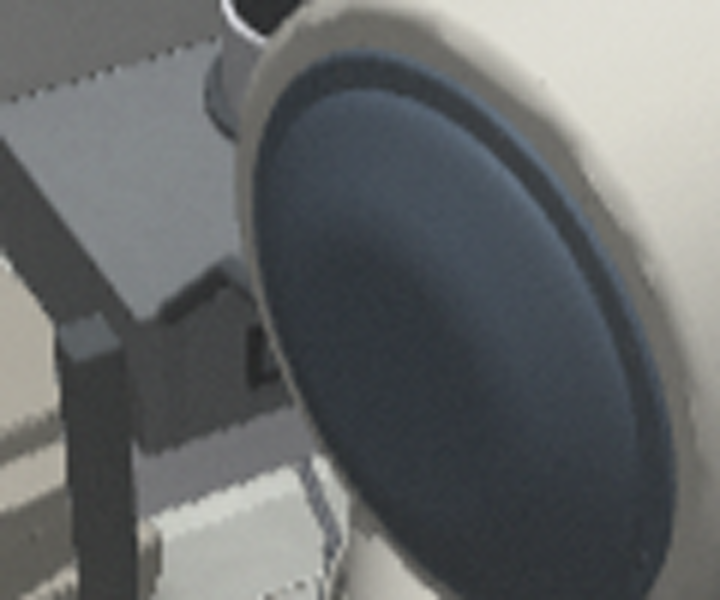

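View pics/d13.png

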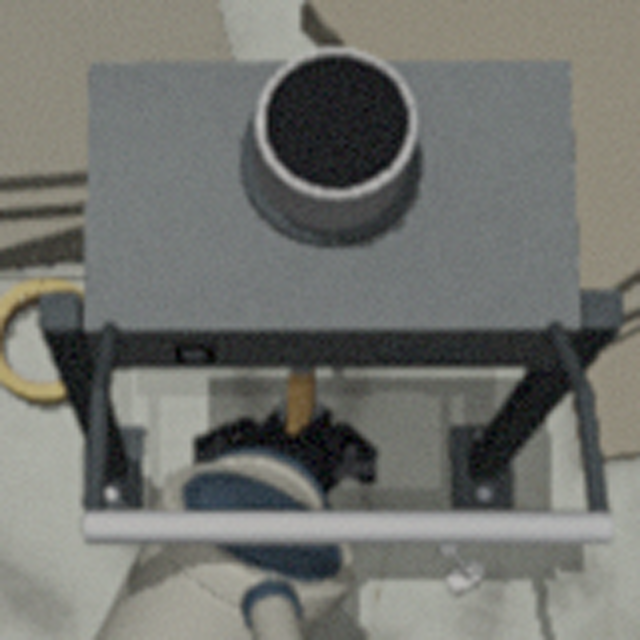

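At this pose the reaction jumped and the moment changed sign, which suggests the stop. I'll press slightly once more to confirm.

arm_command --pt "0 0 0 0.002 0.0004 0.001 0" --pt "0 0 0 0 0 0 0" --pt "0 0 0 0 0 0 0"

```text
t: 12.38
position: [0.703, 0.0832, 0.1197]
tcp_rot: [-0.111, 0.953, -0.186]
wrist_force: [-5.1, -1.2, 4.6]
opening: 0.0171
```

Run:
```python
from plan import *
st()
im=vision.get_image("scene");crop(im,225,135,285,185,10,"pics/d14.png");st()
c=lambda P:np.round(proj("scene",P)*10-[2250,1350])[0]
for th in (.9,.95,1,1.05): print(th,c(edge(th,.11)),c(edge(th,.03)))
```

```text
t 12.38 P [703.   83.2 119.7] x [ 0.565 -0.207 -0.799] z [0.818 0.013 0.576] yaw -6.35 tilt 35.14
q [ 0.177  0.617  1.743 -1.003  0.368 -0.461] F [-5.11 -1.19  4.61] T [-0.03 -0.32 -0.36] op 17.1
t 12.43 P [703.   83.2 119.8] x [ 0.565 -0.207 -0.799] z [0.818 0.013 0.576] yaw -6.34 tilt 35.14
q [ 0.177  0.617  1.743 -1.003  0.368 -0.462] F [-5.56 -0.36  3.74] T [-0.06 -0.24 -0.28] op 16.8
0.9 [ 91. 334.] [335. 242.]
0.95 [ 83. 331.] [327. 240.]
1 [ 76. 327.] [318. 237.]
1.05 [ 68. 323.] [309. 233.]
```

View pics/d14.png

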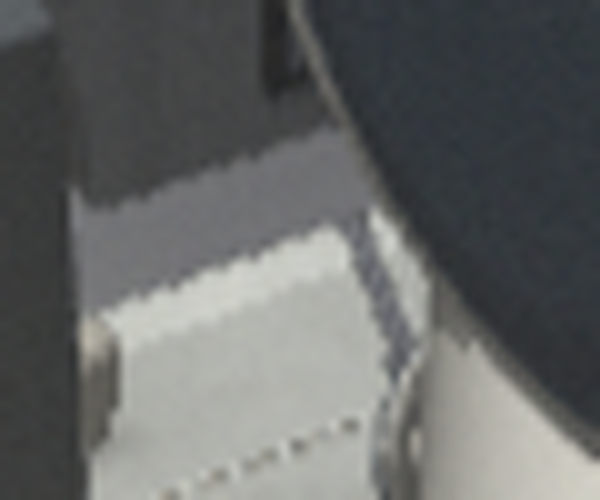

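The reaction is now steady at about 7 N (-5.3, -0.8, +4.2), well above the 1.5 N the hinge needs. The edge line (100,312)–(340,228) fits about 1.03±0.03 rad, so the hatch is at its stop. Next I unhook: lift 20 mm off the bar, then draw the pole back along its axis.

arm_command --pt "0 0 0 -0.006 -0.0012 0 0" --pt "0 0 0 -0.007 -0.0015 0 0" --pt "0 0 0 -0.008 -0.0017 0 0" --pt "0 0 0 0 0 0 0"

```text
t: 12.92
position: [0.6906, 0.0834, 0.138]
tcp_rot: [-0.111, 0.952, -0.186]
wrist_force: [0.3, 0.3, -2.1]
opening: 0.0164
```

Run:
```python
from plan import *
st()
im=vision.get_image("scene");crop(im,225,135,285,185,10,"pics/e1.png");st()
```

```text
t 12.93 P [690.6  83.4 138. ] x [ 0.566 -0.206 -0.798] z [0.817 0.013 0.576] yaw -6.34 tilt 35.18
q [ 0.181  0.576  1.761 -0.957  0.382 -0.507] F [ 0.3   0.33 -2.14] T [0.14 0.38 0.04] op 16.4
t 12.97 P [690.7  83.3 137.6] x [ 0.566 -0.206 -0.798] z [0.817 0.013 0.576] yaw -6.34 tilt 35.16
q [ 0.181  0.577  1.761 -0.957  0.382 -0.507] F [ 0.85 -0.21 -1.42] T [0.18 0.37 0.01] op 16.7
```

View pics/e1.png

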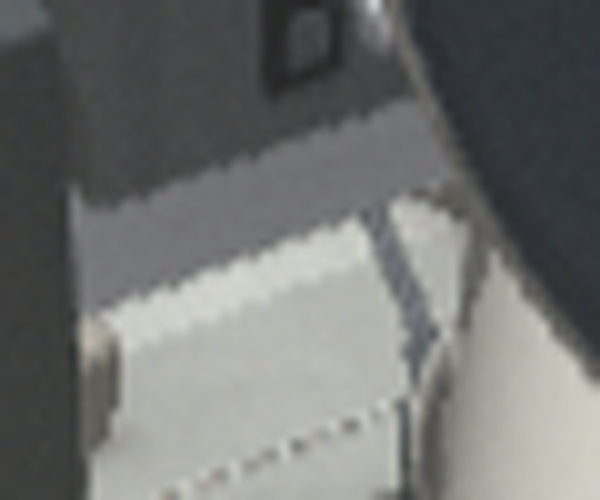

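Run:
```python
from plan import *
o=env.observe();R=Ro.from_rotvec(o["tcp_rot"])
c=lambda P:np.round(proj("scene",P)*10-[2250,1350])[0]
for pit in (0,3,6):
  Rp=R*Ro.from_euler('y',-pit,degrees=True)
  g=o["position"]+R.apply([-.0195,0,0])
  print(pit,[c(g+Rp.apply([0,0,d_])).tolist() for d_ in (.154,.13,.11,.09,.07,.056,.042)])
```

```text
0 [[296.0, 36.0], [327.0, 107.0], [353.0, 167.0], [379.0, 227.0], [404.0, 287.0], [422.0, 329.0], [440.0, 371.0]]
3 [[299.0, 31.0], [329.0, 104.0], [355.0, 165.0], [380.0, 225.0], [406.0, 286.0], [424.0, 328.0], [441.0, 370.0]]
6 [[302.0, 27.0], [332.0, 101.0], [357.0, 163.0], [383.0, 224.0], [408.0, 285.0], [425.0, 327.0], [442.0, 370.0]]
```

The readings are back to free-air values and the hatch edge hasn't moved. I'll draw back in steps and watch the force.

arm_command --pt "0 0 0 0 0 -0.008 0" --pt "0 0 0 0 0 -0.01 0" --pt "0 0 0 0 0 -0.006 0"

```text
t: 13.35
position: [0.6707, 0.0829, 0.1228]
tcp_rot: [-0.111, 0.953, -0.186]
wrist_force: [-0.5, 0.5, -1.7]
opening: 0.0167
```

Run:
```python
from plan import *
st()
im=vision.get_image("scene");crop(im,225,135,285,185,10,"pics/e2.png");st()
```

```text
t 13.35 P [670.7  82.9 122.8] x [ 0.565 -0.206 -0.799] z [0.818 0.013 0.575] yaw -6.33 tilt 35.09
q [ 0.188  0.585  1.818 -1.1    0.353 -0.349] F [-0.49  0.55 -1.68] T [ 0.14  0.4  -0.03] op 16.7
t 13.4 P [670.1  82.9 122.4] x [ 0.564 -0.207 -0.799] z [0.819 0.013 0.574] yaw -6.32 tilt 35.05
q [ 0.188  0.585  1.819 -1.102  0.353 -0.347] F [-0.96  1.32 -2.42] T [ 0.16  0.45 -0.01] op 16.1
```

View pics/e2.png

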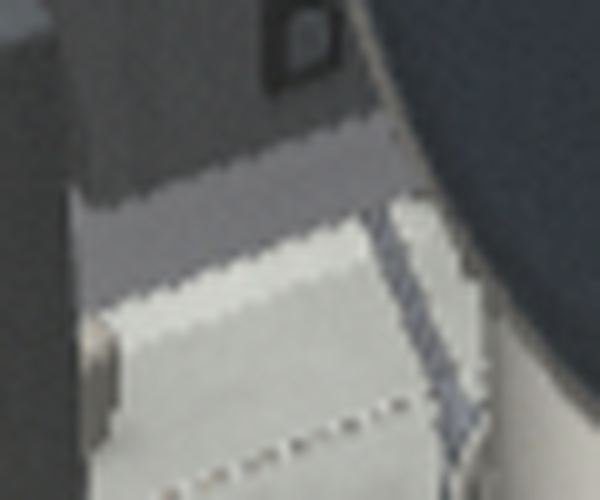

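Run:
```python
from plan import *
o=env.observe();R=Ro.from_rotvec(o["tcp_rot"]);P=o["position"]
R0=Rtool(0,35.1)*Ro.from_euler('z',-12,degrees=True);print(np.degrees((R.inv()*R0).as_rotvec()))
G=P-R0.apply([.0195,0,0])*-1*-1  # grasp point
G=P+R0.apply([-.0195,0,0])
u=Rtool(0,35.1).apply([0,0,1])
seq=[(0,35.1,-12)]+[(.010*k,35.1,-12+3*k) for k in (1,2,3)]+[(.045,33,-1),(.06,30,0),(.075,27,0)]
PR=[]
for b,t,r in seq:
    Rk=Rtool(0,t)*Ro.from_euler('z',r,degrees=True); PR.append((G-u*b+Rk.apply([.0195,0,0]),Rk)); print(rep(*PR[-1]),np.round(PR[-1][0],3))
rows(PR)
```

```text
[ 0.72969811  0.10563208 -0.07437625]
q [ 0.19  0.59  1.82 -1.1   0.36 -0.34] tool-bar 0.126@1.00 box 0.121@0.53 forearm-bar 0.120@0.10 [0.67  0.083 0.122]
q [ 0.16  0.58  1.86 -1.12  0.27 -0.33] tool-bar 0.134@1.00 box 0.131@0.53 forearm-bar 0.129@0.10 [0.662 0.084 0.116]
q [ 0.13  0.58  1.89 -1.17  0.19 -0.3 ] tool-bar 0.143@1.00 box 0.141@0.53 forearm-bar 0.137@0.10 [0.654 0.085 0.111]
q [ 0.1   0.58  1.92 -1.26  0.11 -0.23] tool-bar 0.152@1.00 box 0.151@0.53 forearm-bar 0.146@0.10 [0.646 0.086 0.105]
q [ 0.07  0.58  1.94 -0.82  0.08 -0.69] tool-bar 0.155@1.00 box 0.160@0.54 forearm-bar 0.149@0.12 [0.633 0.087 0.096]
q [ 0.06  0.58  1.94 -0.27  0.11 -1.25] tool-bar 0.154@1.00 box 0.166@0.58 forearm-bar 0.147@0.12 [0.62  0.087 0.087]
q [ 0.06  0.58  1.93 -0.17  0.16 -1.35] tool-bar 0.153@1.00 box 0.172@0.59 forearm-bar 0.146@0.12 [0.607 0.087 0.077]
[0.0, 0.0, 3.0] [-0.0, 1.0, -10.0] 
[-0.0, -0.0, 3.0] [-0.0, 1.0, -10.0] q [ 0.13  0.58  1.89 -1.17  0.19 -0.3 ] tool-bar 0.143@1.00 box 0.141@0.53 forearm-bar 0.137@0.10
[0.0, 0.0, 3.0] [-0.0, 1.0, -10.0] 
[-0.07, 2.1, 2.0] [-0.0, 0.7, -15.7] 
[-0.03, 3.0, 1.0] [0.5, 0.3, -16.0] q [ 0.06  0.58  1.94 -0.27  0.11 -1.25] tool-bar 0.154@1.00 box 0.166@0.58 forearm-bar 0.147@0.12
[0.0, 3.0, 0.0] [1.3, 0.0, -16.0]
```

Run:
```python
from plan import *
o=env.observe();R=Ro.from_rotvec(o["tcp_rot"]);P=o["position"]
R0=Rtool(0,35.1)*Ro.from_euler('z',-12,degrees=True)
Q=P+R0.apply([-.0195,0,.1504]); print("Q",np.round(Q,4))
u=Rtool(0,35.1).apply([0,0,1]);h=np.array([1,0,0])
seq=[(0*u,35.1,-12),(.01*u,33.6,-11),(.02*u,32,-10),(.03*u,30.5,-8),(.03*u+.015*h,29,-5),(.03*u+.03*h,27.5,-2.5),(.03*u+.05*h,26,0),(.03*u+.08*h,25,0),(.03*u+.12*h,25,0)]
PR=[]
for b,t,r in seq:
    Rk=Rtool(0,t)*Ro.from_euler('z',r,degrees=True); PR.append((Q-b+Rk.apply([.0195,0,-.1504]),Rk)); print(rep(*PR[-1]),np.round(PR[-1][0],3))
rows(PR)
```

```text
Q [0.7821 0.0869 0.2244]
q [ 0.19  0.59  1.82 -1.1   0.36 -0.34] tool-bar 0.126@1.00 box 0.121@0.53 forearm-bar 0.120@0.10 [0.67  0.083 0.122]
q [ 0.18  0.58  1.83 -1.01  0.34 -0.43] tool-bar 0.126@1.00 box 0.127@0.53 forearm-bar 0.121@0.08 [0.659 0.083 0.12 ]
q [ 0.17  0.57  1.84 -0.91  0.33 -0.54] tool-bar 0.125@1.00 box 0.132@0.53 forearm-bar 0.122@0.07 [0.648 0.084 0.117]
q [ 0.15  0.55  1.86 -0.77  0.31 -0.69] tool-bar 0.125@1.00 box 0.138@0.53 forearm-bar 0.123@0.07 [0.638 0.084 0.114]
q [ 0.12  0.52  1.88 -0.55  0.28 -0.94] tool-bar 0.125@1.00 box 0.147@0.51 forearm-bar 0.125@0.02 [0.62  0.085 0.117]
q [ 0.09  0.5   1.91 -0.32  0.27 -1.18] tool-bar 0.127@1.00 box 0.157@0.47 forearm-bar 0.127@0.00 [0.603 0.086 0.12 ]
q [ 0.06  0.47  1.94 -0.1   0.28 -1.42] tool-bar 0.134@1.00 box 0.171@0.46 forearm-bar 0.134@0.00 [0.581 0.087 0.124]
q [ 0.07  0.44  2.   -0.1   0.28 -1.41] tool-bar 0.154@1.00 box 0.196@0.41 forearm-bar 0.154@0.00 [0.55  0.087 0.126]
q [ 0.07  0.4   2.09 -0.14  0.22 -1.37] tool-bar 0.190@0.97 box 0.232@0.37 forearm-bar 0.191@0.00 [0.51  0.087 0.126]
[-0.3, 1.47, 1.0] [-3.9, -0.5, -10.4] 
[-0.29, 1.57, 1.0] [-3.9, -0.4, -10.5] q [ 0.17  0.57  1.84 -0.91  0.33 -0.54] tool-bar 0.125@1.00 box 0.132@0.53 forearm-bar 0.122@0.07
[-0.23, 1.48, 2.0] [-3.4, 0.1, -10.4] 
[-0.17, 1.49, 3.0] [-11.5, -0.6, -13.4] 
[-0.1, 1.5, 2.5] [-11.2, -0.1, -13.6] q [ 0.09  0.5   1.91 -0.32  0.27 -1.18] tool-bar 0.127@1.00 box 0.157@0.47 forearm-bar 0.127@0.00
[-0.03, 1.5, 2.5] [-13.2, 0.3, -18.2] 
[0.0, 1.0, 0.0] [-15.8, 0.0, -27.3] 
[0.0, 0.0, 0.0] [-16.9, 0.0, -36.3] q [ 0.07  0.4   2.09 -0.14  0.22 -1.37] tool-bar 0.190@0.97 box 0.232@0.37 forearm-bar 0.191@0.00
```

arm_command --pt "-0.3 1.5 1 -0.0039 -0.0005 -0.0104 0" --pt "-0.3 1.5 1 -0.0039 -0.0004 -0.0105 0" --pt "-0.2 1.5 2 -0.0034 0 -0.0104 0"

```text
t: 13.78
position: [0.6387, 0.0841, 0.1152]
tcp_rot: [-0.083, 1.035, -0.119]
wrist_force: [0.1, 0.5, -1.0]
opening: 0.017
```

Run:
```python
from plan import *
st()
im=vision.get_image("scene");crop(im,225,135,285,185,10,"pics/e3.png");st()
```

```text
t 13.78 P [638.7  84.1 115.2] x [ 0.505 -0.138 -0.852] z [0.861 0.013 0.508] yaw -3.4 tilt 30.52
q [ 0.148  0.551  1.853 -0.768  0.308 -0.71 ] F [ 0.14  0.49 -0.98] T [0.12 0.44 0.05] op 17.0
t 13.82 P [637.8  83.7 115.1] x [ 0.503 -0.136 -0.853] z [0.862 0.013 0.506] yaw -3.35 tilt 30.42
q [ 0.146  0.551  1.855 -0.76   0.307 -0.719] F [-1.27 -0.96 -0.93] T [0.07 0.39 0.02] op 16.6
```

View pics/e3.png

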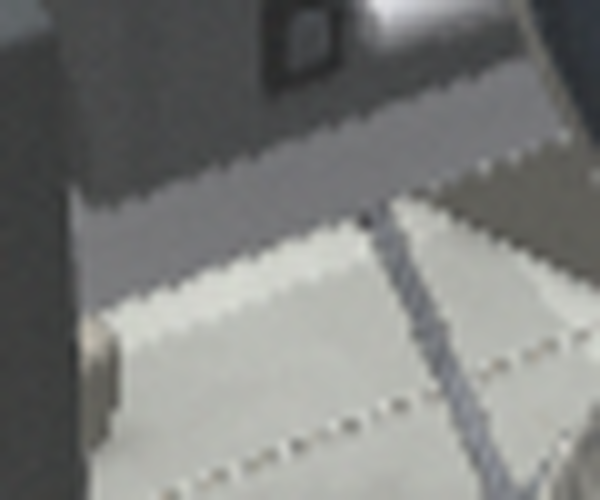

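The hatch edge is unchanged and the dark prong tip shows at (368,215), so the hook is out of the eye. I'll keep retreating.

arm_command --pt "-0.2 1.5 3 -0.0115 -0.0006 -0.0134 0" --pt "-0.1 1.5 2.5 -0.0112 0 -0.0136 0" --pt "0 1.5 2.5 -0.0132 0.0003 -0.0182 0" --pt "0 1 0 -0.0158 0 -0.0273 0" --pt "0 0 0 -0.017 0 -0.0363 0"

```text
t: 14.45
position: [0.5107, 0.0851, 0.1275]
tcp_rot: [-0.011, 1.132, 0.006]
wrist_force: [0.0, 0.3, -0.8]
opening: 0.0164
```

Run:
```python
from plan import *
st()
im=vision.get_image("scene");cv2.imwrite("pics/e4f.png",im[:,:,::-1]);crop(im,205,80,345,200,5,"pics/e4.png");st()
o=env.observe();R=Ro.from_rotvec(o["tcp_rot"])
c=lambda P:np.round(proj("scene",P)*5-[1025,400])[0]
for pit in (0,4,8):
  Rp=R*Ro.from_euler('y',-pit,degrees=True);g=o["position"]+R.apply([-.0195,0,0])
  print(pit,[c(g+Rp.apply([0,0,d_])).tolist() for d_ in (.154,.056,.042,-.058)])
for th in (.9,.95,1,1.05): print(th,c(edge(th,.11)),c(edge(th,-.11)),c(edge(th,.11,.003)))
```

```text
t 14.45 P [510.7  85.1 127.5] x [ 0.425 -0.001 -0.905] z [0.905 0.012 0.425] yaw 0.58 tilt 25.12
q [ 0.07   0.397  2.084 -0.139  0.225 -1.384] F [ 0.04  0.29 -0.84] T [-0.03  0.31  0.11] op 16.4
t 14.5 P [503.8  85.  126.1] x [ 0.419 -0.002 -0.908] z [0.908 0.012 0.418] yaw 0.61 tilt 24.74
q [ 0.071  0.394  2.096 -0.141  0.223 -1.381] F [-8.38  0.47 -3.79] T [-0.02  0.67 -0.03] op 16.9
0 [[390.0, 511.0], [467.0, 661.0], [478.0, 683.0], [561.0, 842.0]]
4 [[395.0, 505.0], [469.0, 659.0], [480.0, 682.0], [558.0, 843.0]]
8 [[401.0, 500.0], [472.0, 658.0], [482.0, 681.0], [555.0, 844.0]]
0.9 [145. 442.] [469. 320.] [149. 442.]
0.95 [142. 440.] [464. 320.] [145. 442.]
1 [138. 439.] [459. 318.] [141. 440.]
1.05 [134. 436.] [453. 317.] [138. 439.]
```

View pics/e4.png

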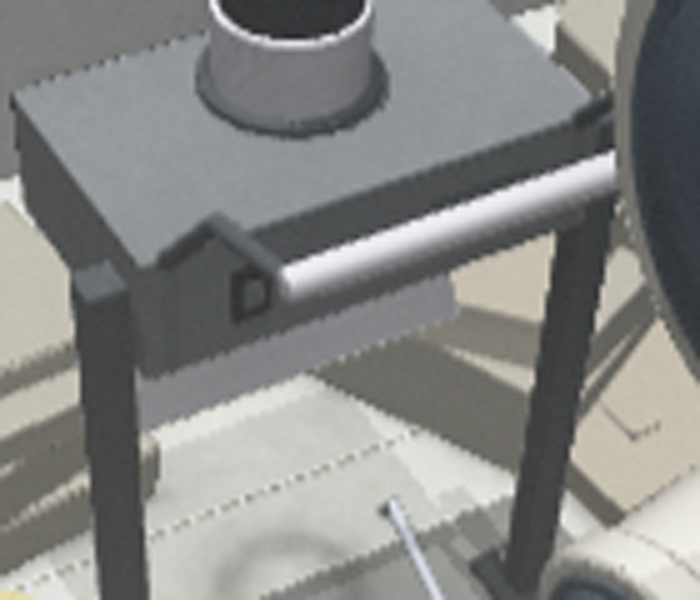

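Run:
```python
from plan import *
im=cv2.imread("pics/e4f.png")[:,:,::-1]
crop(im,270,120,320,160,14,"pics/e5.png")
im0=np.load("pics/scene0.npy");crop(im0,290,85,340,125,14,"pics/e6.png")
for th in (.95,1,1.05,1.1): print(th,(proj("scene",edge(th,-.11))*14-[270*14-7,120*14-7]).round(),(proj("scene",edge(th,-.11,.003))*14-[270*14-7,120*14-7]).round())
print("shut",(proj("scene",edge(0,-.11))*14-[290*14-7,85*14-7]).round())
```

```text
0.95 [[395. 342.]] [[409. 343.]]
1 [[381. 339.]] [[394. 342.]]
1.05 [[366. 334.]] [[380. 338.]]
1.1 [[351. 329.]] [[365. 334.]]
shut [[313. 613.]]
```

View pics/e5.png

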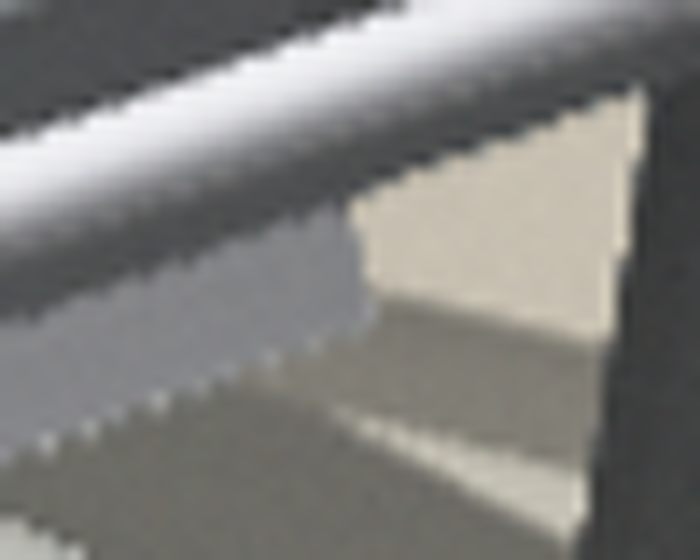

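View pics/e6.png

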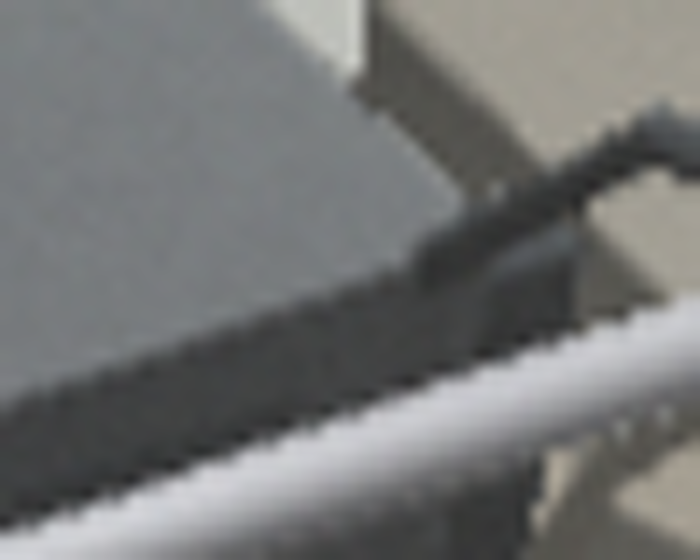

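The plate's lower right corner is at crop (373,323). The prediction for 1.05 rad is x = 366–380, so the hatch is fully down and has stayed there. Now back to the cradle.

Run:
```python
from plan import *
P0=np.array([.5035,.085,.1255])
A=np.array([.45,.27,.235]);B=np.array([.4986,.3857,.215])
Ps=[P0+(A-P0)*k/5 for k in range(6)]+[A+(B-A)*k/4 for k in range(1,5)]
ys=list(np.linspace(.6,12,6))+[15,18,21,23.76];ts=list(np.linspace(24.8,20,6))+[15,10,5,0]
path(Ps,ys,ts)
for P,y,t in zip(Ps,ys,ts): print(rep(P,Rtool(y,t)))
```

```text
[-2.1, 1.0, 0.9, -0.0242, 0.0371, -0.0002]
[-2.1, 1.0, 0.9, -0.0236, 0.0375, 0.0008]
[-2.1, 1.0, 0.9, -0.023, 0.0378, 0.0018]
[-2.1, 1.0, 0.8, -0.0225, 0.0381, 0.0028]
[-2.1, 1.0, 0.8, -0.022, 0.0383, 0.0038]
[-2.9, 5.0, 0.9, 0.0108, 0.0258, 0.0151]
[-2.9, 5.0, 0.6, 0.0098, 0.0248, 0.0173]
[-3.0, 5.0, 0.4, 0.0085, 0.0238, 0.0193]
[-2.8, 5.0, 0.1, 0.0069, 0.0226, 0.0212]
q [ 0.06  0.4   2.1  -0.11  0.21 -1.42] tool-bar 0.195@0.97 box 0.237@0.36 forearm-bar 0.195@0.00
q [ 0.15  0.34  2.07 -0.13  0.32 -1.35] tool-bar 0.190@0.90 box 0.236@0.31 forearm-bar 0.193@0.00
q [ 0.24  0.3   2.02 -0.14  0.43 -1.31] tool-bar 0.186@0.83 box 0.236@0.24 forearm-bar 0.194@0.00
q [ 0.32  0.27  1.97 -0.14  0.53 -1.27] tool-bar 0.183@0.78 box 0.236@0.19 forearm-bar 0.198@0.00
q [ 0.41  0.24  1.91 -0.14  0.64 -1.23] tool-bar 0.180@0.71 box 0.237@0.12 forearm-bar 0.205@0.00
q [ 0.49  0.23  1.85 -0.14  0.74 -1.21] tool-bar 0.184@0.66 box 0.244@0.07 forearm-bar 0.217@0.00
q [ 0.5   0.29  1.73 -0.08  0.86 -1.28] tool-bar 0.165@0.73 box 0.238@0.17 forearm-bar 0.188@0.00
q [ 0.52  0.36  1.61 -0.04  1.   -1.34] tool-bar 0.155@0.80 box 0.233@0.24 forearm-bar 0.170@0.00
q [ 0.54  0.44  1.49 -0.02  1.13 -1.39] tool-bar 0.160@0.83 box 0.233@0.31 forearm-bar 0.170@0.00
q [ 0.56  0.52  1.35  0.    1.27 -1.42] tool-bar 0.182@0.85 box 0.237@0.36 forearm-bar 0.185@0.10
```

arm_command --pt "-2.1 1 0.9 -0.0242 0.037 0 0" --pt "-2.1 1 0.9 -0.0236 0.0375 0.001 0" --pt "-2.1 1 0.9 -0.023 0.038 0.002 0" --pt "-2.1 1 0.8 -0.0225 0.038 0.003 0" --pt "-2.1 1 0.8 -0.022 0.038 0.004 0"

```text
t: 15.12
position: [0.4573, 0.2719, 0.2366]
tcp_rot: [-0.135, 1.217, 0.178]
wrist_force: [1.6, 0.8, -1.0]
opening: 0.0166
```

arm_command --pt "-2.9 5 0.9 0.0108 0.0258 0.015 0" --pt "-2.9 5 0.6 0.0098 0.025 0.0173 0" --pt "-3 5 0.4 0.0085 0.024 0.0193 0" --pt "-2.8 5 0.1 0.0069 0.0226 0.021 0" --pt "0 0 0 0 0 0 0"

```text
t: 15.75
position: [0.5073, 0.3882, 0.2133]
tcp_rot: [-0.334, 1.548, 0.318]
wrist_force: [-0.1, -1.4, -1.9]
opening: 0.0168
```

Run:
```python
from plan import *
st()
im=vision.get_image("scene");np.save("pics/f1.npy",im);crop(im,120,180,280,330,4.5,"pics/f1.png");st()
go([.4986,.3857,.218],Rtool(23.76,0),1)
o=env.observe();R=Ro.from_rotvec(o["tcp_rot"])
for pit in (0,3,6):
  Rp=R*Ro.from_euler('y',-pit,degrees=True);g=o["position"]+R.apply([-.0195,0,0])
  print(pit,[np.round((proj("scene",g+Rp.apply([0,0,d_]))-[120,180])[0]*4.5).tolist() for d_ in (.154,.056,.042,-.058)], "rear top",np.round((proj("scene",g+Rp.apply([-.013,0,-.058]))-[120,180])[0]*4.5))
```

```text
t 15.75 P [507.3 388.2 213.3] x [ 0.   -0.01 -1.  ] z [ 0.915  0.404 -0.004] yaw 23.81 tilt -0.2
q [ 0.564  0.532  1.327 -0.009  1.288 -1.42 ] F [-0.14 -1.38 -1.91] T [-0.04  0.   -0.02] op 16.8
t 15.8 P [506.4 387.1 213.6] x [ 0.001 -0.01  -1.   ] z [ 0.915  0.403 -0.003] yaw 23.77 tilt -0.17
q [ 0.564  0.53   1.33  -0.009  1.286 -1.419] F [-0.08  0.37 -1.  ] T [-0.    0.01 -0.01] op 16.5
[ 0.01 -0.17  0.53] [-4.4  1.8 -7.8]
0 [[178.0, 190.0], [301.0, 279.0], [319.0, 293.0], [457.0, 393.0]] rear top [455. 381.]
3 [[175.0, 181.0], [300.0, 276.0], [319.0, 290.0], [458.0, 396.0]] rear top [457. 384.]
6 [[173.0, 174.0], [300.0, 274.0], [319.0, 288.0], [458.0, 398.0]] rear top [458. 387.]
```

View pics/f1.png

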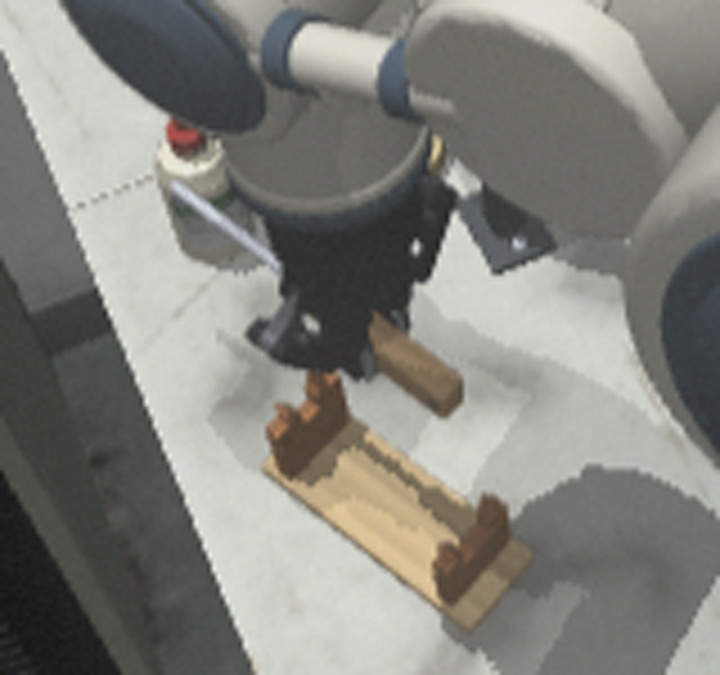

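Run:
```python
from plan import *
def feats(P,x,z,pit=0,tw=0):
  x=np.array(x);z=np.array(z);y=np.cross(z,x);R=Ro.from_matrix(np.stack([x,y,z],1))
  Rp=R*Ro.from_euler('y',-pit,degrees=True);g=np.array(P)+R.apply([-.0195,0,0])
  f=lambda v:((proj("scene",g+Rp.apply(v))-[120,180])[0]*4.5)
  return np.array([f([0,0,.154]),f([-.013,-.009,-.058]),f([.013,.009,-.058])])
a=feats([.4998,.3864,.2196],[.005,.003,-1],[.915,.403,.006])
for p in (0,2,3,4,5,6):
  b=feats([.5064,.3871,.2136],[.001,-.01,-1],[.915,.403,-.003],p); print(p,np.round(b-a,1).tolist())
for n in ("c1","f1"):
  im=cv2.imread(f"pics/{n}.png"); cv2.imwrite(f"pics/{n}t.png",np.hstack([cv2.resize(im[160:260,140:260],None,fx=3,fy=3),cv2.resize(im[320:430,400:520],None,fx=3,fy=2.727)]))
cv2.imwrite("pics/cf.png",np.vstack([cv2.imread("pics/c1t.png"),cv2.imread("pics/f1t.png")]))
```

```text
0 [[-3.0, -0.2], [-6.9, -3.9], [-5.9, -4.3]]
2 [[-4.8, -5.6], [-6.0, -1.6], [-6.3, -2.9]]
3 [[-5.6, -8.3], [-5.6, -0.4], [-6.5, -2.3]]
4 [[-6.4, -10.9], [-5.2, 0.8], [-6.8, -1.7]]
5 [[-7.1, -13.5], [-4.8, 1.9], [-7.1, -1.1]]
6 [[-7.8, -16.1], [-4.5, 3.0], [-7.4, -0.6]]
```

View pics/cf.png

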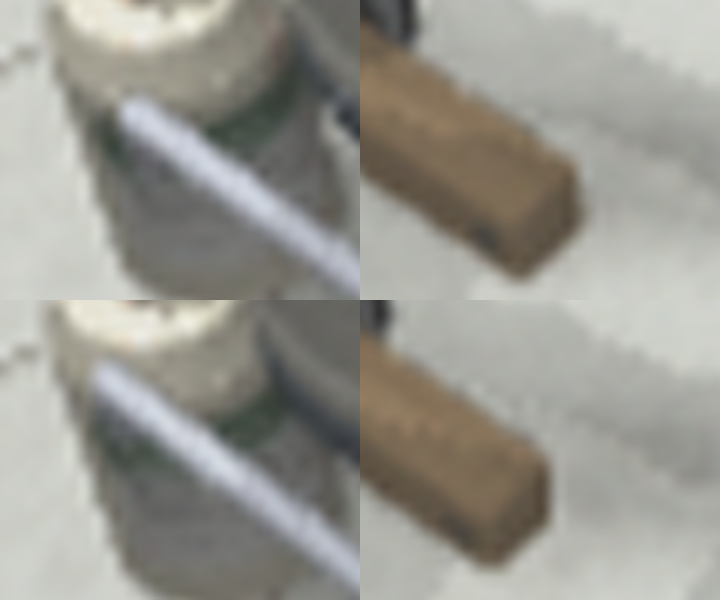

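The rod tip is at crop (172,184), about 11 crop px higher than just after the lift. The pole has therefore pitched about 4° hook-up in the grip, which explains the constant hatch lag. I'll tilt the hand -4° so the pole is level, hover, and check again.

Run:
```python
from plan import *
st();go([.4974,.3852,.125],Rtool(23.76,-4),2)
```

```text
t 15.8 P [506.4 387.1 213.6] x [ 0.001 -0.01  -1.   ] z [ 0.915  0.403 -0.003] yaw 23.77 tilt -0.17
q [ 0.564  0.53   1.33  -0.009  1.286 -1.419] F [-0.08  0.37 -1.  ] T [-0.    0.01 -0.01] op 16.5
[-0.01  1.91  0.27] [44.3  1.4 -4.4]
[-0.01  1.91  0.27] [44.4  1.1 -2.9]
```

arm_command --pt "0 1.9 0.3 0.044 0.0014 -0.0044 0" --pt "0 1.9 0.3 0.044 0.0011 -0.003 0" --pt "0 0 0 0 0 0 0" --pt "0 0 0 0 0 0 0"

```text
t: 16.3
position: [0.4972, 0.3849, 0.1286]
tcp_rot: [-0.337, 1.611, 0.319]
wrist_force: [-0.0, 0.7, -0.9]
opening: 0.0167
```

Run:
```python
from plan import *
st();im=vision.get_image("scene");np.save("pics/f2.npy",im);crop(im,140,210,260,330,6,"pics/f2.png");st()
o=env.observe();R=Ro.from_rotvec(o["tcp_rot"]);g=o["position"]+R.apply([-.0195,0,0])
for pit in (2,4,6):
  Rp=R*Ro.from_euler('y',-pit,degrees=True)
  f=lambda v:np.round((proj("scene",g+Rp.apply(v))-[140,210])[0]*6).tolist()
  print(pit,f([0,0,.154]),f([-.013,-.009,-.058]),f([.013,.009,-.058]))
im=vision.get_image("top");crop(im,140,160,240,260,6,"pics/f3.png")
```

```text
t 16.3 P [497.2 384.9 128.6] x [-0.061 -0.024 -0.998] z [ 0.913  0.402 -0.066] yaw 23.75 tilt -3.78
q [ 0.558  0.634  1.39   0.013  1.183 -1.433] F [-0.01  0.69 -0.89] T [ 0.02  0.03 -0.  ] op 16.7
t 16.35 P [497.5 385.3 129. ] x [-0.06  -0.024 -0.998] z [ 0.913  0.402 -0.065] yaw 23.76 tilt -3.72
q [ 0.558  0.633  1.39   0.013  1.182 -1.433] F [ 0.68  0.19 -0.34] T [ 0.02 -0.02  0.  ] op 16.4
2 [164.0, 198.0] [526.0, 424.0] [503.0, 485.0]
4 [162.0, 191.0] [527.0, 427.0] [502.0, 487.0]
6 [160.0, 185.0] [528.0, 430.0] [502.0, 488.0]
```

View pics/f2.png

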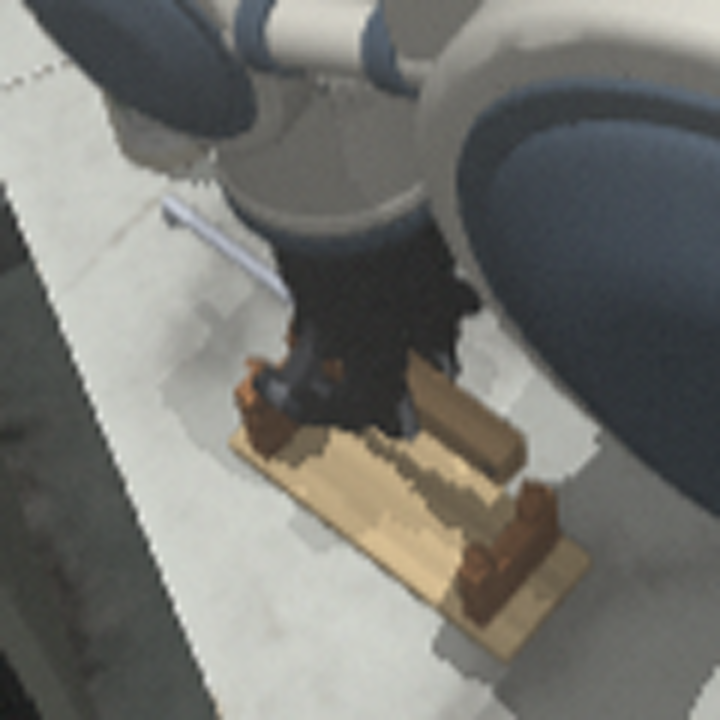

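View pics/f3.png

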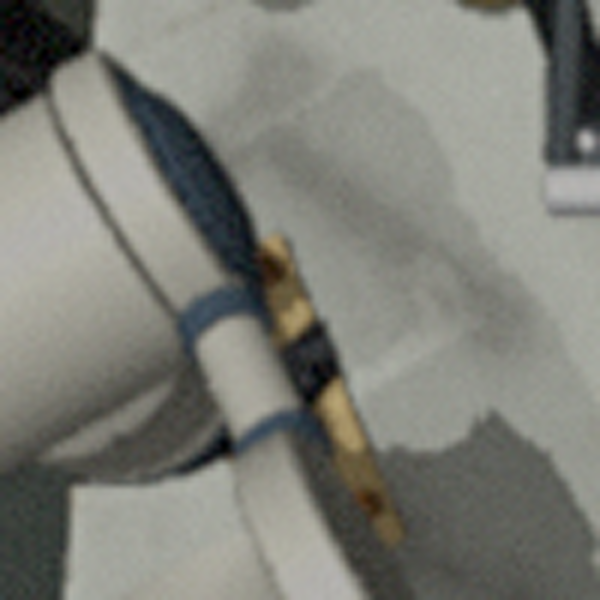

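The pole is level again, with the tip at (167,201) and the rear end at (525,440), directly over the cradle. Lowering.

arm_command --pt "0 0 0 0.03 0 0.002 0" --pt "0 0 0 0.03 0 0.002 0" --pt "0 0 0 0.012 0 0.001 0" --pt "0 0 0 0 0 0 0"

```text
t: 16.9
position: [0.4967, 0.3852, 0.0552]
tcp_rot: [-0.338, 1.614, 0.319]
wrist_force: [-0.5, 0.3, -0.3]
opening: 0.0171
```

Run:
```python
from plan import *
st();im=vision.get_image("scene");crop(im,140,210,260,330,6,"pics/f4.png");st()
```

```text
t 16.9 P [496.7 385.2  55.2] x [-0.063 -0.025 -0.998] z [ 0.913  0.402 -0.068] yaw 23.77 tilt -3.91
q [ 0.558  0.725  1.442  0.014  1.042 -1.435] F [-0.49  0.26 -0.33] T [-0.02 -0.04  0.02] op 17.1
t 16.95 P [497.1 385.4  55.8] x [-0.063 -0.025 -0.998] z [ 0.913  0.402 -0.067] yaw 23.77 tilt -3.85
q [ 0.558  0.725  1.441  0.014  1.042 -1.435] F [ 0.8   0.03 -0.49] T [-0.01 -0.03  0.04] op 16.7
```

View pics/f4.png

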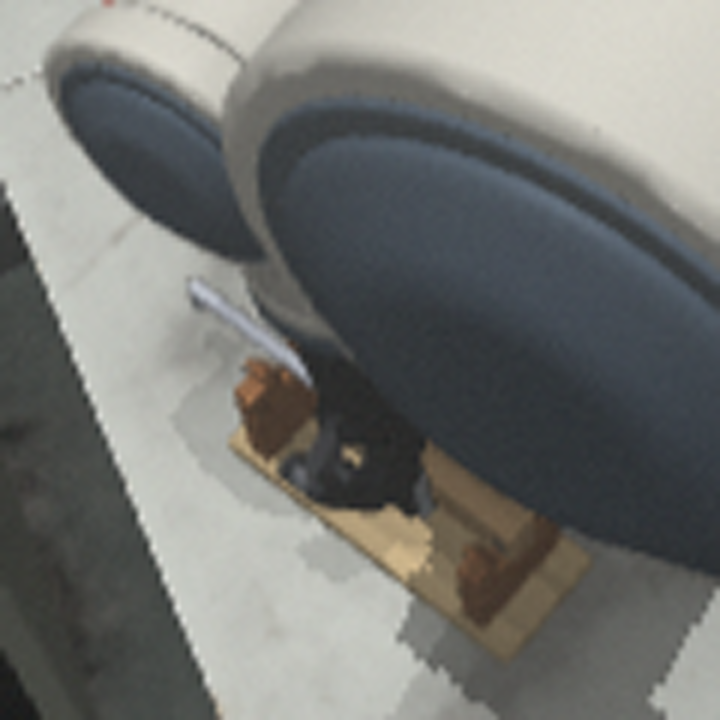

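arm_command --pt "0 0 0 0.005 0 0.0003 0" --pt "0 0 0 0.004 0 0.0003 0" --pt "0 0 0 0 0 0 0"

```text
t: 17.32
position: [0.4964, 0.3851, 0.0455]
tcp_rot: [-0.338, 1.614, 0.319]
wrist_force: [0.1, 0.4, -1.2]
opening: 0.0167
```

Run:
```python
from plan import *
st();im=vision.get_image("scene");crop(im,155,240,235,310,9,"pics/f5.png");st()
im=np.load("pics/scene0.npy");crop(im,155,240,235,310,9,"pics/f0.png")
o=env.observe();R=Ro.from_rotvec(o["tcp_rot"]);g=o["position"]+R.apply([-.0195,0,0])
for pit in (0,2,4,6):
  Rp=R*Ro.from_euler('y',-pit,degrees=True)
  f=lambda v:np.round((proj("scene",g+Rp.apply(v))-[155,240])[0]*9).tolist()
  print(pit,f([0,0,.154]),f([0,0,.1]))
print("home",(proj("scene",np.array([.4986,.3857,.062])+np.array([.915,.403,0])*.154)-[155,240])*9)
```

```text
t 17.32 P [496.4 385.1  45.5] x [-0.064 -0.025 -0.998] z [ 0.913  0.402 -0.069] yaw 23.77 tilt -3.94
q [ 0.558  0.738  1.447  0.015  1.024 -1.436] F [ 0.12  0.37 -1.25] T [-0.01 -0.02 -0.  ] op 16.7
t 17.38 P [496.5 385.1  45.6] x [-0.064 -0.025 -0.998] z [ 0.913  0.402 -0.069] yaw 23.77 tilt -3.93
q [ 0.558  0.738  1.447  0.015  1.024 -1.436] F [-0.3   0.36 -0.67] T [ 0.04 -0.07 -0.02] op 16.5
0 [162.0, 179.0] [279.0, 265.0]
2 [159.0, 170.0] [278.0, 260.0]
4 [156.0, 162.0] [276.0, 254.0]
6 [153.0, 153.0] [274.0, 249.0]
home [[156.2460881  164.93632804]]
```

View pics/f5.png

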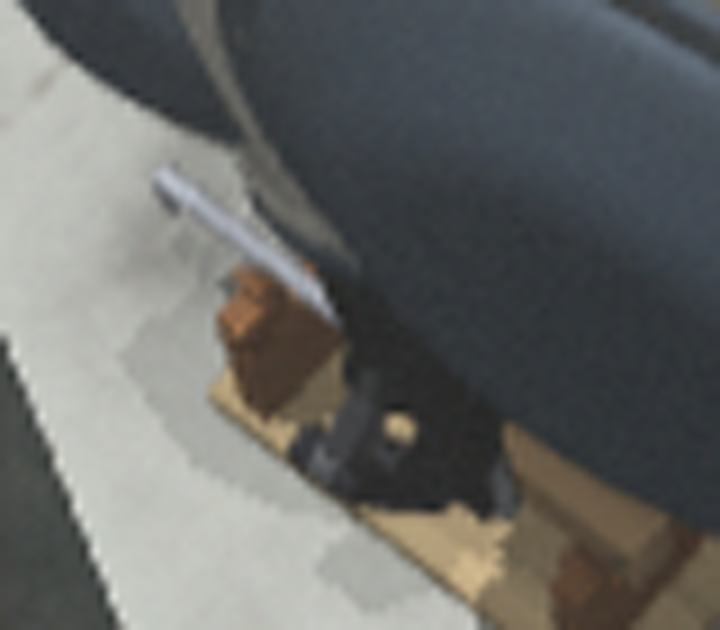

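View pics/f0.png

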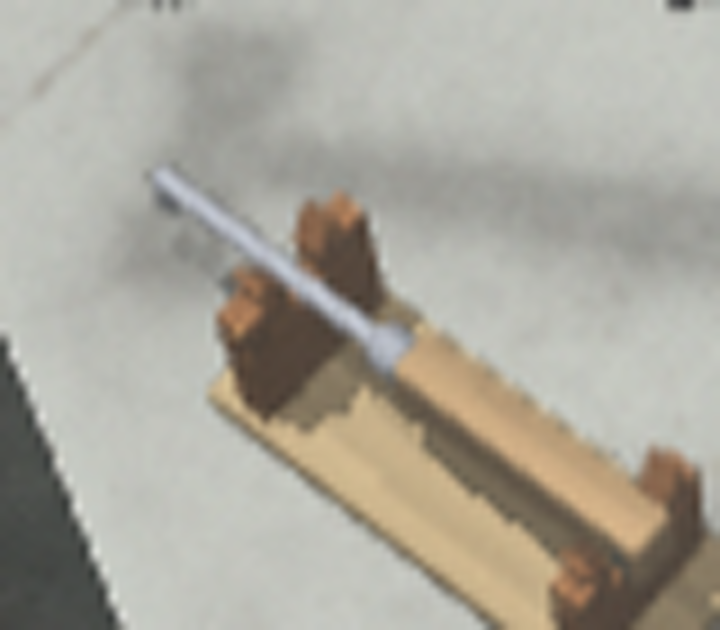

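The tip is at (163,177); originally it was at (160,175), so it is within 1 mm. I'll lower the last 3 mm until contact.

arm_command --pt "0 0.5 0 0.002 0 0 0" --pt "0 0 0 0.0015 0 0 0" --pt "0 0 0 0 0 0 0"

```text
t: 17.75
position: [0.4966, 0.3852, 0.0425]
tcp_rot: [-0.339, 1.622, 0.318]
wrist_force: [-0.8, -1.4, 4.3]
opening: 0.0167
```

Run:
```python
from plan import *
st()
```

```text
t 17.75 P [496.6 385.2  42.5] x [-0.071 -0.028 -0.997] z [ 0.912  0.402 -0.076] yaw 23.77 tilt -4.39
q [ 0.557  0.745  1.441  0.016  1.03  -1.437] F [-0.84 -1.44  4.27] T [ 0.06 -0.23 -0.03] op 16.7
```

arm_command --pt "0 -1 0 0 0 0 0" --pt "0 0 0 0 0 0 0"

```text
t: 18.0
position: [0.497, 0.3854, 0.0428]
tcp_rot: [-0.335, 1.603, 0.321]
wrist_force: [2.6, 0.7, 5.3]
opening: 0.0165
```

Run:
```python
from plan import *
st()
```

```text
t 18.0 P [497.  385.4  42.8] x [-0.054 -0.021 -0.998] z [ 0.914  0.403 -0.058] yaw 23.78 tilt -3.3
q [ 0.559  0.738  1.457  0.013  1.003 -1.434] F [2.58 0.65 5.27] T [-0.1   0.02  0.02] op 16.5
```

The contact is balanced: about 5 N and almost no moment. Releasing.

arm_command --pt "0 0 0 0 0 0 0.25" --pt "0 0 0 0 0 0 0.5" --pt "0 0 0 0 0 0 1" --pt "0 0 0 0 0 0 1" --pt "0 0 0 0 0 0 1" --force 20

```text
t: 18.62
position: [0.4963, 0.385, 0.042]
tcp_rot: [-0.336, 1.606, 0.32]
wrist_force: [-0.1, 0.3, 0.2]
opening: 0.0853
```

Run:
```python
from plan import *
st();im=vision.get_image("scene");crop(im,155,240,235,310,9,"pics/g1.png")
```

```text
t 18.62 P [496.3 385.   42. ] x [-0.056 -0.022 -0.998] z [ 0.913  0.403 -0.06 ] yaw 23.77 tilt -3.43
q [ 0.559  0.74   1.457  0.013  1.004 -1.435] F [-0.06  0.3   0.21] T [ 0.02  0.03 -0.02] op 85.3
```

View pics/g1.png

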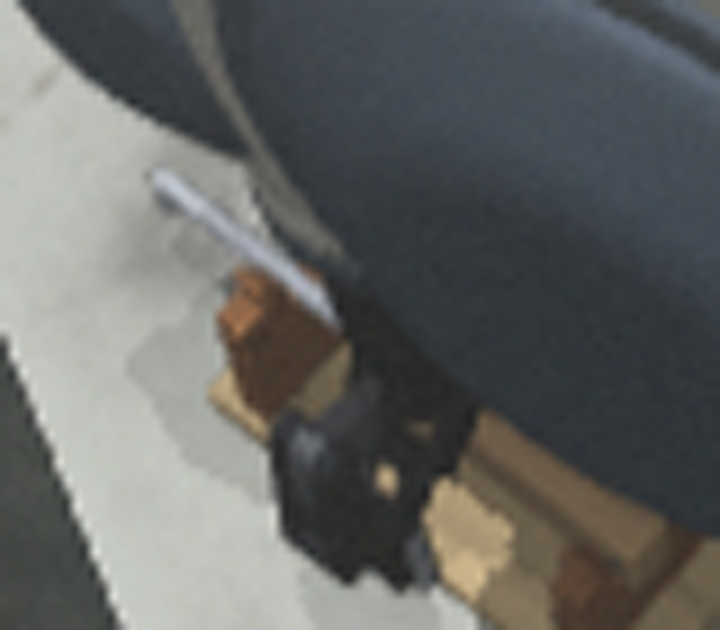

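arm_command --pt "0 0 0 -0.02 0 -0.0012 1" --pt "0 0 0 -0.04 0 -0.0024 1" --pt "0 0 0 -0.05 0 -0.003 1" --pt "0 -3.4 0 -0.05 0 -0.003 1"

```text
t: 19.18
position: [0.497, 0.3847, 0.2037]
tcp_rot: [-0.323, 1.546, 0.327]
wrist_force: [0.4, 0.1, -0.1]
opening: 0.0855
```

Run:
```python
from plan import *
st();go([.38,.12,.26],Rtool(12,0),6)
```

```text
t 19.18 P [497.  384.7 203.7] x [-0.001  0.003 -1.   ] z [0.915 0.403 0.001] yaw 23.76 tilt 0.03
q [ 0.562  0.524  1.372  0.003  1.245 -1.424] F [ 0.45  0.09 -0.06] T [-0.02 -0.02  0.01] op 85.5
[ 1.96  0.   -0.03] [ -9.5 -32.5 -35.6]
[ 1.96  0.   -0.03] [ -9.5 -33.7 -34.5]
[ 1.96  0.   -0.03] [ -9.5 -34.9 -33.3]
[ 1.96  0.   -0.03] [ -9.4 -36.  -32.1]
[ 1.96  0.   -0.03] [ -9.4 -37.1 -30.8]
[ 1.96  0.   -0.03] [ -9.4 -38.1 -29.6]
```

arm_command --pt "2 0 0 -0.0095 -0.033 -0.035 1" --pt "2 0 0 -0.0095 -0.034 -0.034 1" --pt "2 0 0 -0.0095 -0.035 -0.033 1" --pt "2 0 0 -0.0095 -0.036 -0.032 1" --pt "2 0 0 -0.0095 -0.037 -0.031 1"

```text
t: 19.8
position: [0.3995, 0.1626, 0.2499]
tcp_rot: [-0.186, 1.563, 0.19]
wrist_force: [0.8, -0.7, 0.2]
opening: 0.0854
```

arm_command --pt "2 0 0 -0.01 -0.05 -0.02 1" --pt "2 0 0 -0.005 -0.055 -0.01 1" --pt "0 0 0 0 0 0 1"

```text
t: 20.18
position: [0.3945, 0.0516, 0.2649]
tcp_rot: [-0.128, 1.567, 0.131]
wrist_force: [-0.2, 0.7, 1.2]
opening: 0.0853
```

Run:
```python
from plan import *
st()
for n in ("scene","top"):
    im=vision.get_image(n);np.save(f"pics/{n}9.npy",im);cv2.imwrite(f"pics/{n}9.png",im[:,:,::-1])
s=np.load("pics/scene9.npy");t=np.load("pics/top9.npy")
crop(s,160,240,260,330,7,"pics/h1.png");crop(t,150,175,225,265,6,"pics/h2.png")
```

```text
t 20.18 P [394.5  51.6 264.9] x [-0.     0.002 -1.   ] z [0.986 0.164 0.   ] yaw 9.46 tilt 0.0
q [-0.022  0.129  1.809  0.002  1.203 -1.758] F [-0.18  0.71  1.15] T [ 0.07 -0.02 -0.06] op 85.3
```

View pics/scene9.png

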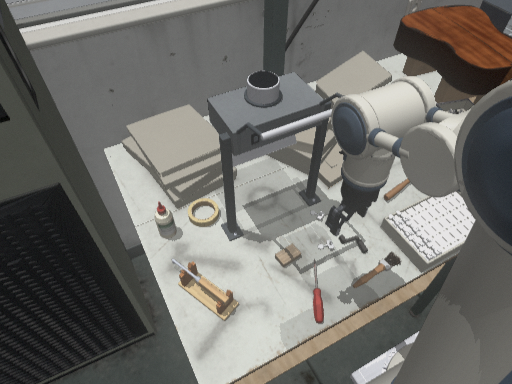

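View pics/h1.png

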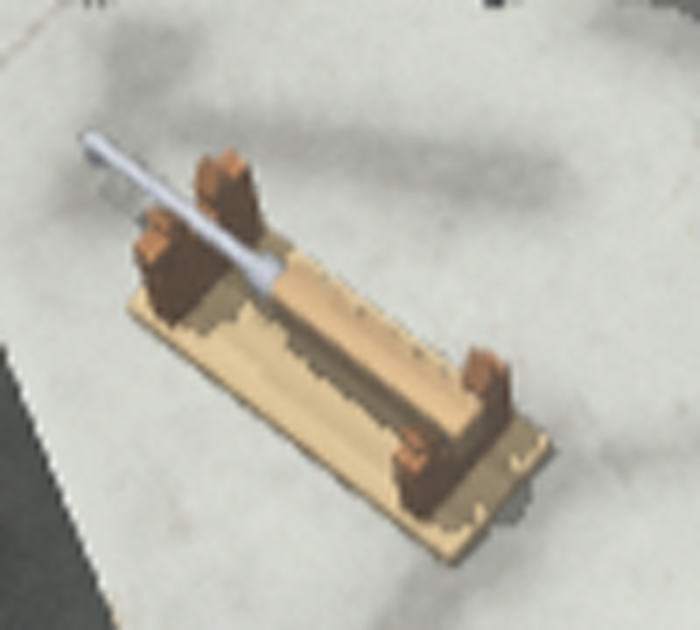

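View pics/h2.png

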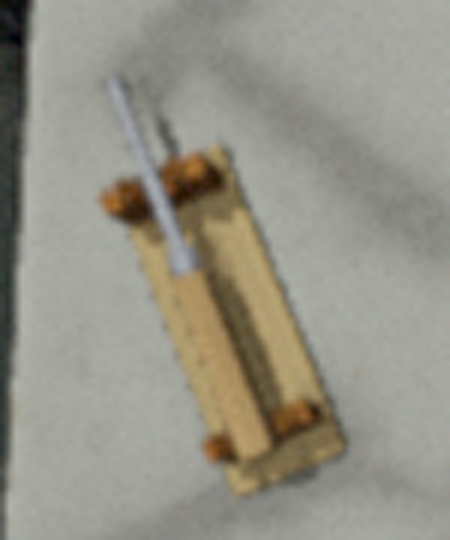

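View pics/top9.png

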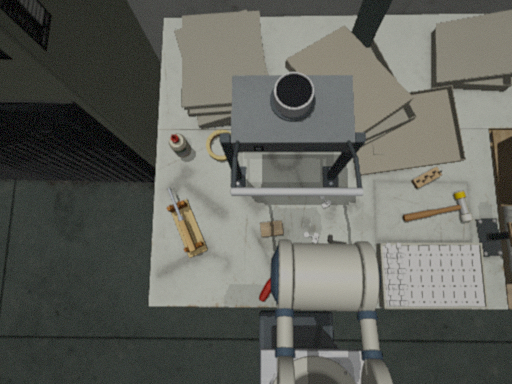

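The pole is back as before. The tip is at (90,135) and the handle end at (487,402) in the scene crop, the same pixels as at the start, and it lies in both saddles. One last check of the hatch and the bystanders.

Run:
```python
from plan import *
s=np.load("pics/scene9.npy");s0=np.load("pics/scene0.npy");crop(s,205,80,345,200,5,"pics/h3.png")
d=cv2.absdiff(s[230:330,150:345],s0[230:330,150:345]).max(2)
print([(k,int((cv2.absdiff(s[a:b,c:e],s0[a:b,c:e]).max(2)>40).sum())) for k,(c,a,e,b) in dict(sand=(272,240,304,272),driver=(306,262,328,326),heads=(312,205,340,255),cradle=(165,250,245,325)).items()])
```

```text
[('sand', 0), ('driver', 0), ('heads', 302), ('cradle', 66)]
```

View pics/h3.png

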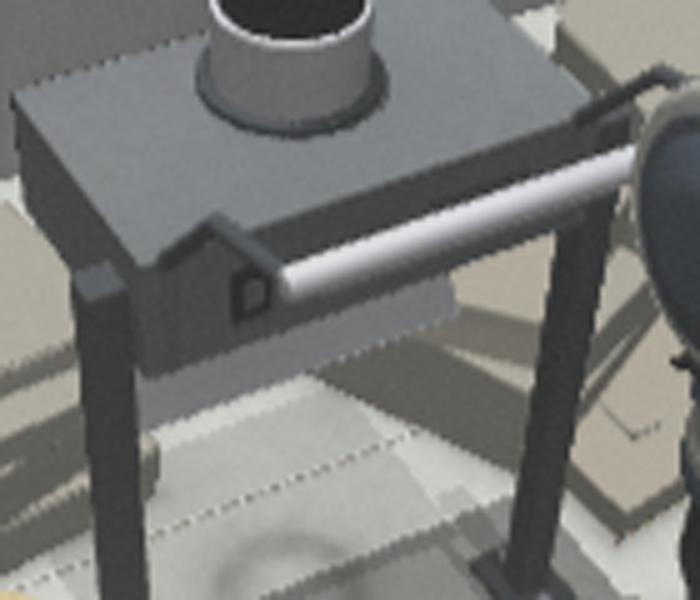

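The hatch is still down, with its corner at (455,310) as before. Handing in.

```bash
python3 -c "
from plant import env
print(env.hand_in())"
```

```text
the job is handed in; nothing more can be done
None
```

The hatch is down at its stop and the pole is back in both saddles of its cradle. I handed the job in at about 20 s of the 58 s allowed; no verdict was reported.

**Hatch:** I swung it down along its arc until the reaction rose from about 1 N to a steady 7 N, which I took as the stop. The corner of the plate in the image gives about 1.05 rad (± 0.03), and it had not moved after I unhooked or in the last picture. Near the end I used a 35° hand tilt plus a 12° roll instead of the advised 40°, because at 40° a wrist joint (q5) would have gone below its range. By calculation the arm's centre lines stayed about 10 cm or more from the light bar and hood, and I saw no contact in the force readings.

**Pole:** it lies within about a pixel of its original picture in both views. It had pitched about 3–4° in the grip while pulling, so the hatch lagged my commands by about 0.08 rad. I tilted the hand to level the pole before laying it down.

**Loose things:** the sanding block and screwdriver show no change in the image. The machine heads were partly behind the arm in the last picture, so I could not compare them fully; nothing was driven near them. The 66 pixels that differ round the cradle were not looked into; the cradle and pole look the same in the close-up.

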